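# Stow the reagent bottles in the cool box

## Robot

A 6-joint arm with a two-finger parallel gripper is mounted at the origin on the work surface. World frame = base frame: x ahead of the robot, y to its left, z up, the work surface at z = 0. Lengths are in mm, angles in rad, forces in N, time in s.
With the tool pointing down it reaches from about 275 to 1000 mm from the base axis. Payload 8.4 kg.
Tool frame: the origin (TCP) lies between the finger pads; the fingertips stand r.finger_overhang ahead of it and the grasp point (between the pads) is the TCP (r.finger_overhang is the distance from the TCP to the fingertips, in mm); z points along the fingers, y is the line along which they close (so a half turn about z gives the same grasp; the last joint's range is limited). The gripper opens to 85 mm and grips with 20 to 120 N. Pads are 22 mm wide; open, the fingers measure 114 mm over their backs; the gripper's body (76 mm by 85 mm) begins 54 mm behind the grasp point. The pads swing forward as they close: fully open they stand 13 mm farther back than shut.
Start: joints at [1.202, 0.353, 1.633, -0, 1.155, -0.002], TCP at [224.143, 583.428, 250.281] pointing down, gripper open.
Joint ranges: [-2.63, 2.63], [-0.92, 2.1], [0.06, 2.66], [-1.3, 4.44], [0, 2.69], [-3.02, 3.02]. Speed limits (rad/s): [2.22, 2.22, 2.79, 3.14, 3.14, 3.14].

## Interface

Orientations are given as [roll, pitch, yaw] about the fixed x, y, z axes, in that order (R = Rz(yaw) Ry(pitch) Rx(roll)).
In Python, from rig import r, cams, sign_off gives the robot as it stands.
- The arm moves only by the shell command python3 -m crank 'ROWS' [FORCE]. ROWS is JSON, a list of rows, each a list of 7 numbers: the shift along the tool's x, y, z in m, then the turn, a rotation vector about the tool's x, y, z in rad, then the closure, from 0 (fully open) to 1 (shut). In form: [[dx, dy, dz, ax, ay, az, gripper], ...]. A call has 1 to 5 rows; each row is the pose to reach, as a shift and turn from the pose commanded when the call began, along the tool's axes at that moment; what a row does not reach only later rows make up. A row lasts 1/10 s, in which the tool goes at most 50 mm and 8.59 degrees, less where a joint would pass 70% of its speed; a pose out of reach is approached as far as the arm can. A call with a gripper value outside its range is refused whole. The fingers move at their own pace and stop on an object; FORCE is the grip in N (left out, the last holds). Time passes only in rows, so rows that repeat a pose let the fingers close. It gives the time, the measured TCP pose, the force, the opening and the grip force at its end, in the units of the state.
- r.sense(): the state, without advancing time (a new reading comes with each control period).
- cams.grab_frame(name): name is "scene" or "top"; returns a dict with "image" (480x640x3 uint8, red, green, blue), "fx", "fy", "cx", "cy" (pixels), "position" and "orientation" of the camera in the world. Camera axes: x right, y down, z forward; pixel columns grow to the right and rows downward; lengths in mm; the calibration is good to about 2 mm. A picture is of the moment at which its call begins. There is no depth.
- sign_off(): hands the job in; it is judged then, once.
The state is a dict: "clock": time; "qpos": joint angles; "qvel": joint speeds; "joint_efforts": joint torques, N m; "eef_pos": TCP position; "tcp_rot": TCP orientation; "contact_force": force on the tool from outside, world axes, zero at the start; "wrist_torque": the same for the moment, N m; "opening": opening from 0.0 (shut) to 1.0 (fully open); "grasp_force": force on a finger pad.
Only numpy, scipy, OpenCV 4.12 (cv2) and the standard library are available. Lean on these libraries where they do the work, as an engineer would, in place of code of your own. Each camera call takes 0.05 s, during which the arm holds its last target. There are 200 camera calls.

## Task

Clear up after the practical: stow the round bottles in the cool box, one to a well, each standing right down on the well's floor; two of the wells already hold a short jar, hidden under the flaps, so feel gently for the empty ones. One of the two square bottles is empty: set them on the two pans of the balance together, let go to see which side drops, then stow that full one in the cool box too and stand the empty one upright in the white wash-up tray. The bottles are glass, so grip, press and set down gently, and leave the other things on the bench where they are.

Things in the scene. Friction and masses are not known exactly. Their poses are not given: they have to be found in the camera images.
- round_1_mid (a point): Round bottle, body 54 mm across, amber glass, 130 mm tall: body up to 72 mm, neck 30 mm, on top a black cap 36 mm across and 32 mm tall to grip by. Breaks if each finger squeezes it over 50 N or it is pushed over 100 N. Point at its centre, 65 mm above its base; z along its axis. Starts standing on the bench. Part used, 0.3 kg, heavy base. One to three are there, the rest absent.
- round_2_mid (a point): Round bottle, body 54 mm across, amber glass, 130 mm tall: body up to 72 mm, neck 30 mm, on top a black cap 36 mm across and 32 mm tall to grip by. Breaks if each finger squeezes it over 50 N or it is pushed over 100 N. Point at its centre, 65 mm above its base; z along its axis. Starts standing on the bench. Part used, 0.3 kg, heavy base. One to three are there, the rest absent.
- round_3_mid (a point): Round bottle, body 54 mm across, amber glass, 130 mm tall: body up to 72 mm, neck 30 mm, on top a black cap 36 mm across and 32 mm tall to grip by. Breaks if each finger squeezes it over 50 N or it is pushed over 100 N. Point at its centre, 65 mm above its base; z along its axis. Starts standing on the bench. Part used, 0.3 kg, heavy base. One to three are there, the rest absent.
- square_1_mid (a point): Square bottle, body 44 x 44 mm, amber glass, 130 mm tall: body up to 72 mm, neck 30 mm, on top a black cap 36 mm across and 32 mm tall to grip by. Breaks if each finger squeezes it over 50 N or it is pushed over 100 N. Point at its centre, 65 mm above its base; z along its axis. Starts standing on the bench. Two look-alikes: one is full (0.4 kg), one empty (0.17 kg).
- square_2_mid (a point): Square bottle, body 44 x 44 mm, amber glass, 130 mm tall: body up to 72 mm, neck 30 mm, on top a black cap 36 mm across and 32 mm tall to grip by. Breaks if each finger squeezes it over 50 N or it is pushed over 100 N. Point at its centre, 65 mm above its base; z along its axis. Starts standing on the bench. Two look-alikes: one is full (0.4 kg), one empty (0.17 kg).
- coolbox: Grey cool box, 190 x 268 x 100 mm high, fixed; origin at the centre of its underside, z up. Six wells: rows at x = -40 and +40 mm, wells at y = -80, 0 and +80 mm. Their floor lies 20 mm above the underside. Two unknown wells hold a hidden jar 60 mm tall. A bottle (one to a well) stands on the floor of an empty well and shows its top 50 mm.
- well_1 (a point): Centre of a well's opening, 70 (x) by 68 mm (y), level with the box's top; 80 mm deep. Shut by a white flap hinged along its +x side: an empty well's flap swings down under a light push (under 2 N), springs back, and hangs 4 mm thick on the +x wall beside a bottle. Over a hidden jar the flap stops hard after some 10 mm at its middle (18 mm at its free edge). Pushing on it over 100 N breaks the jar.
- well_2 (a point): Centre of a well's opening, 70 (x) by 68 mm (y), level with the box's top; 80 mm deep. Shut by a white flap hinged along its +x side: an empty well's flap swings down under a light push (under 2 N), springs back, and hangs 4 mm thick on the +x wall beside a bottle. Over a hidden jar the flap stops hard after some 10 mm at its middle (18 mm at its free edge). Pushing on it over 100 N breaks the jar.
- well_3 (a point): Centre of a well's opening, 70 (x) by 68 mm (y), level with the box's top; 80 mm deep. Shut by a white flap hinged along its +x side: an empty well's flap swings down under a light push (under 2 N), springs back, and hangs 4 mm thick on the +x wall beside a bottle. Over a hidden jar the flap stops hard after some 10 mm at its middle (18 mm at its free edge). Pushing on it over 100 N breaks the jar.
- well_4 (a point): Centre of a well's opening, 70 (x) by 68 mm (y), level with the box's top; 80 mm deep. Shut by a white flap hinged along its +x side: an empty well's flap swings down under a light push (under 2 N), springs back, and hangs 4 mm thick on the +x wall beside a bottle. Over a hidden jar the flap stops hard after some 10 mm at its middle (18 mm at its free edge). Pushing on it over 100 N breaks the jar.
- well_5 (a point): Centre of a well's opening, 70 (x) by 68 mm (y), level with the box's top; 80 mm deep. Shut by a white flap hinged along its +x side: an empty well's flap swings down under a light push (under 2 N), springs back, and hangs 4 mm thick on the +x wall beside a bottle. Over a hidden jar the flap stops hard after some 10 mm at its middle (18 mm at its free edge). Pushing on it over 100 N breaks the jar.
- well_6 (a point): Centre of a well's opening, 70 (x) by 68 mm (y), level with the box's top; 80 mm deep. Shut by a white flap hinged along its +x side: an empty well's flap swings down under a light push (under 2 N), springs back, and hangs 4 mm thick on the +x wall beside a bottle. Over a hidden jar the flap stops hard after some 10 mm at its middle (18 mm at its free edge). Pushing on it over 100 N breaks the jar.
- beam (a joint): Tilt of the two-pan balance's beam, rad, -0.13 to 0.13: positive when the left pan (its +y side) is down, 0 when level. Stays level when empty; full tilt moves a pan 12 mm down and the other 12 mm up. The pans stay level; it is damped, tips within a second, and a little weight is enough.
- pan_left_top (a point): Centre of the upper face of the balance's left pan (+y side of the balance), a flat steel disc 104 mm across, about 88 mm above the bench when level; it moves with the pan. The pans stand 180 mm apart on a grey housing 85 x 250 x 48 mm, fixed to the bench.
- pan_right_top (a point): Centre of the upper face of the balance's right pan (-y side of the balance), a flat steel disc 104 mm across, about 88 mm above the bench when level; it moves with the pan. The pans stand 180 mm apart on a grey housing 85 x 250 x 48 mm, fixed to the bench.
- washtray: White wash-up tray, 150 x 170 mm, walls 24 mm high and 4 mm thick, floor 4 mm thick, fixed to the bench; origin at the centre of its underside.
- tablet: Bystander: tablet computer lying flat, 130 x 185 x 8 mm, fixed; origin at the centre of its underside.
- beaker: Bystander: empty glass beaker, 60 mm across, 72 mm tall; origin at the centre of its base.
- matchbox: Bystander: dark red matchbox, 36 x 56 x 16 mm; origin under its centre.
- wash_bottle: Bystander: white wash bottle, 74 mm across, 230 mm tall with its bent spout; origin at the centre of its base.
- steel_cup: Bystander: steel cup, 84 mm across, 90 mm tall; origin at the centre of its base.
Mind the look-alikes: they are no part of the job. What is shaped like the part that bears round_2_mid but blue or red is not meant. What is shaped like the part that bears square_2_mid but red is not meant.

How it is judged (in metres and radians):
On the way:
1. both square bottles stand on the balance, one on each pan, let go, and the pan with the full one is down (((horizontal distance between square_2_mid and pan_left_top below 0.045 m and z of square_2_mid in the frame of pan_left_top between 0.055 and 0.075 m and contact force between each of square_2, square_1 and the fingers below 0.3 N and horizontal distance between square_1_mid and pan_right_top below 0.045 m and z of square_1_mid in the frame of pan_right_top between 0.055 and 0.075 m and value of joint beam above 0.08 rad) or (horizontal distance between square_2_mid and pan_right_top below 0.045 m and z of square_2_mid in the frame of pan_right_top between 0.055 and 0.075 m and contact force between each of square_2, square_1 and the fingers below 0.3 N and horizontal distance between square_1_mid and pan_left_top below 0.045 m and z of square_1_mid in the frame of pan_left_top between 0.055 and 0.075 m and value of joint beam below -0.08 rad))), for 0.4 s.
At the end, for the whole second after the job is handed in: Every round bottle and the full square bottle stand in wells of the cool box, down on the floor (centre less than 100 mm above the box's underside), leaning less than 0.3 rad; the empty square bottle stands upright (within 0.1 rad) on the floor of the wash-up tray; all bottles at rest (x of round_1_mid in the frame of coolbox between -0.08 and 0.08 m and y of round_1_mid in the frame of coolbox between -0.12 and 0.12 m and z of each of round_1_mid, round_2_mid, round_3_mid, square_2_mid in the frame of coolbox below 0.1 m and angle between each of round_1_mid, round_2_mid, round_3_mid, square_2_mid's own z axis and vertical below 0.3 rad and x of round_2_mid in the frame of coolbox between -0.08 and 0.08 m and y of round_2_mid in the frame of coolbox between -0.12 and 0.12 m and x of round_3_mid in the frame of coolbox between -0.08 and 0.08 m and y of round_3_mid in the frame of coolbox between -0.12 and 0.12 m and x of square_2_mid in the frame of coolbox between -0.08 and 0.08 m and y of square_2_mid in the frame of coolbox between -0.12 and 0.12 m and x of square_1_mid in the frame of washtray between -0.071 and 0.071 m and y of square_1_mid in the frame of washtray between -0.081 and 0.081 m and z of square_1_mid in the frame of washtray below 0.08 m and angle between square_1_mid's own z axis and vertical below 0.1 rad and linear speed of each of round_1, round_2, round_3, square_1, square_2 below 0.03 m/s); the robot touches nothing.
It fails at once if a glass bottle is squeezed by the fingers (both together), or pressed on the cool box, balance or tray, with more than 100 N (contact force between any of round_1, round_2, round_3, square_1, square_2 and the fingers above 100 N or contact force between any of round_1, round_2, round_3, square_1, square_2 and coolbox above 100 N or contact force between any of round_1, round_2, round_3, square_1, square_2 and balance above 100 N or contact force between any of round_1, round_2, round_3, square_1, square_2 and washtray above 100 N).
It fails at once if the fingers press on the cool box (and the glass jars under its flaps) with more than 100 N (contact force between the fingers and coolbox above 100 N).
It fails at once if a bystander (beaker, matchbox, wash bottle, steel cup) is shifted by more than 50 mm (distance of any of beaker, matchbox, wash_bottle, steel_cup from where it was at the start of the episode above 0.05 m).
Of stored0, stored1, stored2, stored3, stored4, stored5 only 2 to 2 are there at a start; the rules pass over those that are not, and their reading is None.
Of round_1, round_2, round_3 only 1 to 3 are there at a start; the rules pass over those that are not, and their reading is None.
At some moment in a run one of round_1, round_2, round_3 may be knocked a few centimetres aside while the robot is not near it.
It also fails if it takes over 210 s, if anything falls off the work surface, if the arm or the gripper's body presses on something with over 40 N, if the wrist force passes 120 N, or if a joint passes its speed limit or range.

## Working session

There is one attempt and no reset: what is moved stays moved. The work goes in short steps, Python scripts to look and compute and a shell command to move; the robot and the scene stay as the last step left them, time stands still between calls to the robot, and variables do not carry over. Pictures are saved under pics/ and viewed, at most 14 in all, crops included, and the job is handed in when it is done.

```bash
ls; mkdir -p pics; python3 - <<'E'
from rig import r,cams
import cv2
print(r.sense(), r.finger_overhang)
for n in("scene","top"):
    f=cams.grab_frame(n); cv2.imwrite(f"pics/{n}0.png",f["image"][:,:,::-1]); f.pop("image"); print(f)
E
```

```text
pics
{'clock': 0.0, 'qpos': array([ 1.20158494e+00,  3.53692013e-01,  1.63412127e+00, -1.95037822e-05,
        1.15520975e+00, -2.41740705e-03]), 'qvel': array([ 0.00045799, -0.00084314,  0.00100562,  0.0002554 ,  0.00053238,
        0.00093069]), 'joint_efforts': array([-4.34169837e-03, -6.05255270e+01, -3.42056429e+01, -3.60150134e-04,
        9.28063964e-03, -1.14097804e-05]), 'eef_pos': array([223.99438043, 583.00288868, 249.5397748 ]), 'tcp_rot': array([-3.14016223e+00,  1.43744613e-05,  2.77480658e+00]), 'contact_force': array([ 0.99143996, -0.38657688,  0.29277694]), 'wrist_torque': array([-0.03238963, -0.04720042,  0.04312561]), 'grasp_force': 0.0, 'opening': 0.9968914750606636} 19.0
{'fx': 582.5646743901739, 'fy': 582.5646743901739, 'cx': 314.2290924551477, 'cy': 242.47111499913294, 'position': array([1248.03667055, -211.39073575, 1106.62766263]), 'orientation': array([-2.46835687,  0.01135149,  1.33372926])}
{'fx': 555.8272089895235, 'fy': 555.8272089895235, 'cx': 316.25005484324055, 'cy': 237.6420995739457, 'position': array([ 1.69455405e+02, -5.48647583e-01,  1.62300646e+03]), 'orientation': array([-2.94379577, -0.00984099, -1.59370864])}
```

View pics/top0.png

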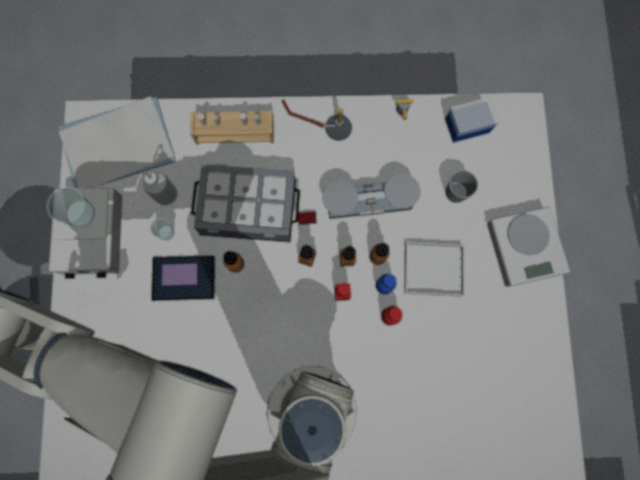

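View pics/scene0.png

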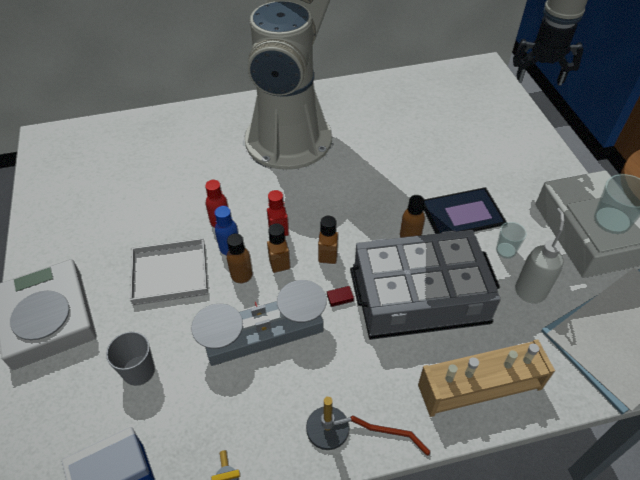

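Candidates in the top view: 
- Amber: (233,261), (307,255), (348,256), (380,253). 
- Look-alikes to avoid: blue (386,284), red (343,291) and red (392,315).

By shape, (233,261) and (380,253) look round, and (307,255) and (348,256) look square. I'll check this in one close crop.

```bash
cat > h.py <<'E'
import numpy as np, cv2
from scipy.spatial.transform import Rotation as R
def cam(f):
    return f["position"], R.from_euler('xyz',f["orientation"]).as_matrix()
def ray(f,u,v):
    p,M=cam(f); return p, M@np.array([(u-f["cx"])/f["fx"],(v-f["cy"])/f["fy"],1.])
def onz(f,u,v,z):
    p,d=ray(f,u,v); return p+d*(z-p[2])/d[2]
def tri(f1,a,f2,b):
    p,d=ray(f1,*a);q,e=ray(f2,*b); d/=np.linalg.norm(d);e/=np.linalg.norm(e)
    s=np.linalg.lstsq(np.c_[d,-e],q-p,rcond=None)[0]; A=p+d*s[0];B=q+e*s[1]
    return (A+B)/2,np.linalg.norm(A-B)
def proj(f,P):
    p,M=cam(f); c=M.T@(np.array(P,float)-p); return c[0]/c[2]*f["fx"]+f["cx"],c[1]/c[2]*f["fy"]+f["cy"]
def local(P,s):  # world offset target(mm) -> tool-axis shift (m)
    return R.from_euler('xyz',s["tcp_rot"]).as_matrix().T@(np.array(P,float)-s["eef_pos"])/1000
def blobs(img,lo,hi,box,amin=15):
    hsv=cv2.cvtColor(img,cv2.COLOR_RGB2HSV); m=cv2.inRange(hsv,lo,hi)
    x0,y0,x1,y1=box; k=np.zeros_like(m);k[y0:y1,x0:x1]=m[y0:y1,x0:x1]
    n,_,st,c=cv2.connectedComponentsWithStats(k)
    return [(tuple(c[i].round(1)),tuple(st[i])) for i in range(1,n) if st[i][4]>=amin]
E
python3 - <<'E'
from rig import r,cams
from h import *
T=cams.grab_frame("top");S=cams.grab_frame("scene")
a=T["image"][155:330,185:445];b=S["image"][175:345,190:515]
a=cv2.resize(a,(432,290),interpolation=cv2.INTER_CUBIC);a=cv2.resize(T["image"][155:330,185:445],(445,300),interpolation=cv2.INTER_CUBIC);b=cv2.resize(b,(573,300),interpolation=cv2.INTER_CUBIC)
c=np.zeros((600,600,3),np.uint8);c[:300,:445]=a;c[300:,:573]=b
cv2.imwrite("pics/c1.png",c[:,:,::-1])
for (u,v) in [(233,261),(307,255),(348,256),(380,253)]: print("top",[(i[0],i[1]) for i in blobs(T["image"],(0,0,0),(180,255,45),(u-14,v-16,u+14,v+14),8)])
for (u,v) in [(416,204),(328,223),(277,233),(236,242)]: print("scn",[(i[0],i[1]) for i in blobs(S["image"],(0,0,0),(180,255,45),(u-14,v-14,u+14,v+14),8)])
E
```

```text
top [((np.float64(230.1), np.float64(257.7)), (np.int32(224), np.int32(252), np.int32(13), np.int32(13), np.int32(138)))]
top [((np.float64(306.5), np.float64(252.0)), (np.int32(301), np.int32(246), np.int32(12), np.int32(13), np.int32(124)))]
top [((np.float64(348.2), np.float64(253.2)), (np.int32(342), np.int32(247), np.int32(13), np.int32(13), np.int32(119)))]
top [((np.float64(381.2), np.float64(249.8)), (np.int32(375), np.int32(244), np.int32(13), np.int32(13), np.int32(132)))]
scn [((np.float64(417.7), np.float64(205.8)), (np.int32(408), np.int32(196), np.int32(22), np.int32(22), np.int32(327)))]
scn [((np.float64(327.9), np.float64(225.9)), (np.int32(321), np.int32(216), np.int32(15), np.int32(21), np.int32(263)))]
scn [((np.float64(277.0), np.float64(234.3)), (np.int32(269), np.int32(224), np.int32(16), np.int32(21), np.int32(241)))]
scn [((np.float64(237.8), np.float64(235.6)), (np.int32(236), np.int32(234), np.int32(5), np.int32(4), np.int32(10))), ((np.float64(236.2), np.float64(248.3)), (np.int32(228), np.int32(239), np.int32(17), np.int32(16), np.int32(160)))]
```

View pics/c1.png

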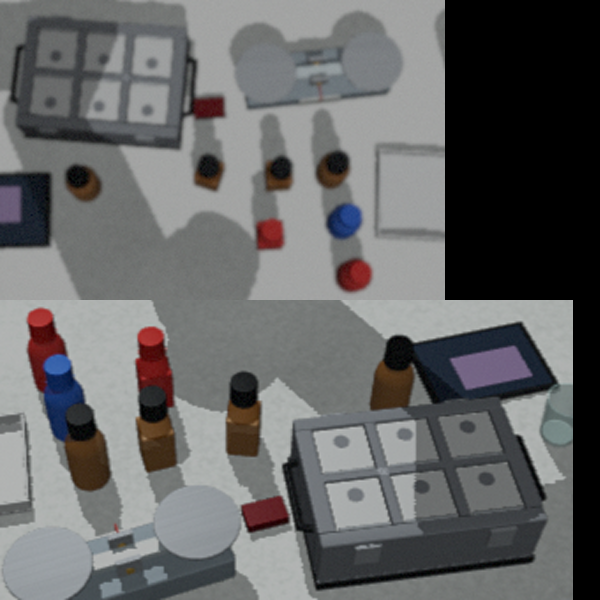

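The crop confirms the choice. The two end bottles at (233,261) and (380,253) are round amber, and the two middle ones at (307,255) and (348,256) are square amber. The flap dots sit towards the robot side, so the hinge is on the far side, +x, with yaw near 0.

```bash
python3 - <<'E'
from rig import r,cams
from h import *
T=cams.grab_frame("top");S=cams.grab_frame("scene")
np.save("T0.npy",T,allow_pickle=True)
for n,a,b in [("round_L",(230.1,257.7),(417,203)),("sqA",(306.5,252),(327.9,225.9)),("sqB",(348.2,253.2),(277,234.3)),("round_R",(381.2,249.8),(236.3,244.5))]:
    P,e=tri(T,a,S,b); print(n,P.round(),round(e,1),onz(T,*a,125).round(), np.hypot(*onz(T,*a,125)[:2]).round())
def crop(x0,y0,x1,y1,k,name):
    im=cv2.resize(T["image"][y0:y1,x0:x1],None,fx=k,fy=k,interpolation=cv2.INTER_CUBIC)
    im=cv2.convertScaleAbs(im,alpha=1.3)
    for u in range((x0//10+1)*10,x1,10): cv2.line(im,(int((u+.5-x0)*k),0),(int((u+.5-x0)*k),5),(255,0,0),1);cv2.putText(im,str(u),(int((u-x0)*k)-8,16),0,.35,(255,0,0))
    for v in range((y0//10+1)*10,y1,10): cv2.line(im,(0,int((v+.5-y0)*k)),(5,int((v+.5-y0)*k)),(255,0,0),1);cv2.putText(im,str(v),(8,int((v-y0)*k)+6),0,.35,(255,0,0))
    cv2.imwrite(name,im[:,:,::-1])
crop(185,155,310,250,6,"pics/c2.png"); crop(315,165,475,300,4.4,"pics/c3.png")
E
```

```text
round_L [421. 217. 115.] 4.3 [418. 214. 125.] 470.0
sqA [433.   5. 108.] 0.0 [430.   5. 125.] 430.0
sqB [ 427. -110.  106.] 0.0 [ 424. -109.  125.] 438.0
round_R [ 435. -202.  107.] 0.6 [ 432. -199.  125.] 475.0
```

View pics/c2.png

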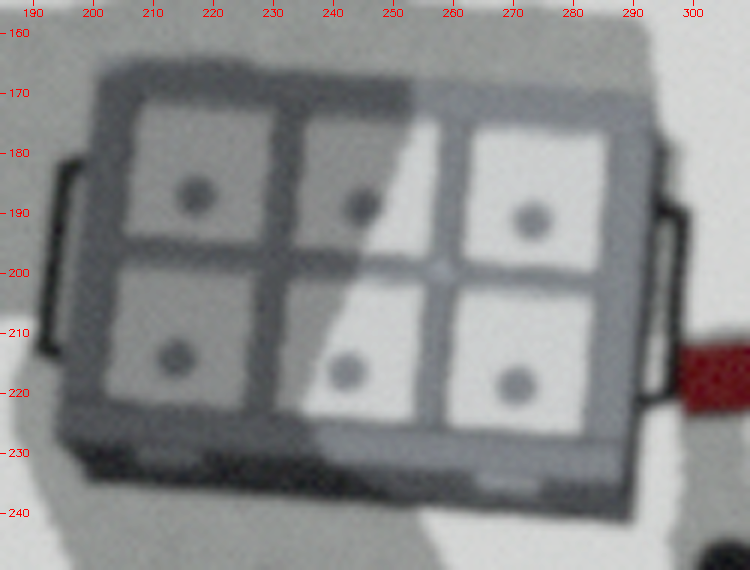

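View pics/c3.png

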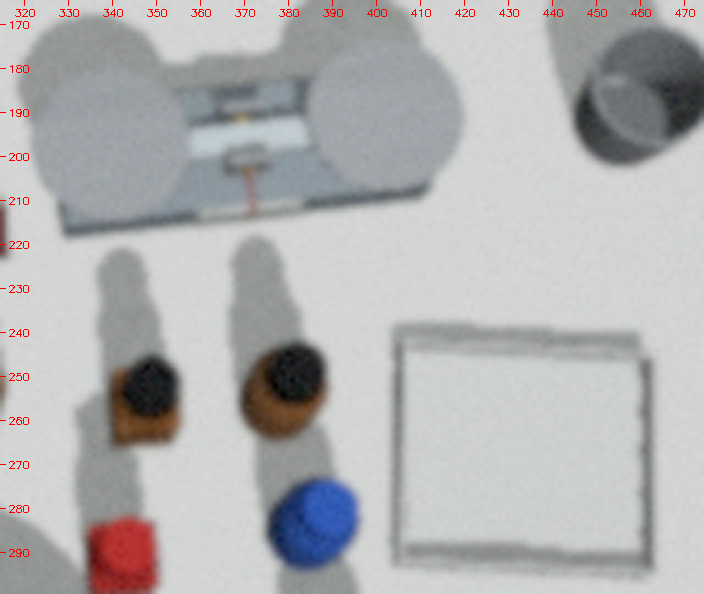

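The crops give these top-view crop pixels:
- **Flap centres in c2:** (200,172), (534,199), (179,337), (521,361).
- **Pan centres in c3:** (112,144) and (385,114).
- **Tray centre in c3:** about (522,449).

```bash
python3 - <<'E'
from rig import r
from h import *
T=np.load("T0.npy",allow_pickle=True).item()
g=lambda X,Y,k,x0,y0:((X+.5)/k+x0-.5,(Y+.5)/k+y0-.5)
W=[onz(T,*g(x,y,6,185,155),100)[:2] for x,y in[(200,172),(534.5,199),(179,337),(521,361)]]
print("flaps",np.round(W), np.linalg.norm(W[0]-W[1]),np.linalg.norm(W[2]-W[3]),np.linalg.norm(W[0]-W[2]))
B=[onz(T,*g(x,y,6,185,155),100)[:2] for x,y in[(103,62),(655,93),(620,458),(58,432)]]
print("outer",np.round(B),[np.linalg.norm(B[i]-B[(i+1)%4]).round() for i in range(4)],np.mean(B,0))
c=np.mean(W,0); d=(W[0]-W[1])+(W[2]-W[3]); yaw=np.arctan2(-d[0],d[1]); M=np.array([[np.cos(yaw),-np.sin(yaw)],[np.sin(yaw),np.cos(yaw)]])
print("box",c,yaw)
for y in(80,0,-80):
  for x in(40,-40): print((x,y),(c+M@[x,y]).round(), end=' ')
P=[onz(T,*g(x,y,4.4,315,165),88)[:2] for x,y in[(111.5,144),(385.5,114)]]
print("\npans",np.round(P,0),np.linalg.norm(P[0]-P[1]))
Q=[onz(T,*g(x,y,4.4,315,165),24)[:2] for x,y in[(395,327),(645,340),(652,570),(393,563)]]
print("tray",np.round(Q),np.mean(Q,0),np.linalg.norm(Q[0]-Q[1]),np.linalg.norm(Q[1]-Q[2]))
E
python3 -m crank '[[0,0,0,0,0,0,1],[0,0,0,0,0,0,1],[0,0,0,0,0,0,1]]' 25
```

```text
flaps [[638. 254.]
 [621.  95.]
 [558. 263.]
 [543. 102.]] 159.23568436524542 161.009767773378 80.91204873384541
outer [[694. 300.]
 [673.  37.]
 [495.  56.]
 [513. 318.]] [np.float64(264.0), np.float64(179.0), np.float64(263.0), np.float64(181.0)] [593.63256621 178.11049767]
box [589.90064255 178.38186737] -0.09804783297248097
(40, 80) [638. 254.] (-40, 80) [558. 262.] (40, 0) [630. 174.] (-40, 0) [550. 182.] (40, -80) [622.  95.] (-40, -80) [542. 103.] 
pans [[ 593.  -93.]
 [ 609. -273.]] 180.17215667510376
tray [[ 480. -282.]
 [ 468. -449.]
 [ 315. -442.]
 [ 323. -273.]] [ 396.35293559 -361.55494719] 167.1100965121126 153.50737174736557
clock: 0.6
eef_pos: [224.1, 583.4, 250.3]
tcp_rot: [3.142, -0.0, 2.775]
contact_force: [-0.1, 1.5, 0.4]
opening: 0.518
grasp_force: 0.0
```

Measurements check out: the pans come out 180 mm apart and the wells 160 by 80. First I turn the tool to yaw π/2, so tool x = world y, tool y = world x and tool z points down. I raise it at the same time.

```bash
python3 -m crank '[[0,0,-0.03,0,0,0.15,1],[0,0,-0.06,0,0,0.3,1],[0,0,-0.09,0,0,0.45,1],[0,0,-0.09,0,0,0.6,1],[0,0,-0.09,0,0,0.75,1]]' >/dev/null
python3 -m crank '[[0,0,0,0,0,0.15,1],[0,0,0,0,0,0.3,1],[0,0,0,0,0,0.454,1],[0,0,0,0,0,0.454,1],[0,0,0,0,0,0.454,1]]'
```

```text
clock: 1.6
eef_pos: [224.1, 583.4, 340.3]
tcp_rot: [-3.142, -0.0, 1.575]
contact_force: [-0.1, 0.0, 0.1]
opening: 0.002
grasp_force: 0.0
```

```bash
python3 -m crank '[[-0.03,0.035,0,0,0,0.004,1],[-0.064,0.067,0,0,0,0.004,1],[-0.096,0.1,0,0,0,0.004,1],[-0.128,0.134,0,0,0,0.004,1],[-0.16,0.167,0,0,0,0.004,1]]' >/dev/null
python3 -m crank '[[-0.032,0.033,0,0,0,0,1],[-0.064,0.067,0,0,0,0,1],[-0.096,0.1,0,0,0,0,1],[-0.128,0.134,0,0,0,0,1],[-0.16,0.167,0,0,0,0,1]]' >/dev/null
python3 -m crank '[[0,0,0.03,0,0,0,1],[0,0,0.07,0,0,0,1],[0,0,0.11,0,0,0,1],[0,0,0.15,0,0,0,1],[0,0,0.15,0,0,0,1]]'
```

```text
clock: 3.1
eef_pos: [554.4, 261.2, 185.1]
tcp_rot: [-3.133, 0.004, 1.57]
contact_force: [-0.5, -1.2, -0.6]
opening: 0.0
grasp_force: 0.0
```

```bash
cat > ok.py <<'E'
# guard: exit 1 when the tool force exceeds the limit given
import sys,numpy as np; from rig import r
s=r.sense(); f=np.linalg.norm(s["contact_force"]); print(s["eef_pos"].round(1),s["contact_force"].round(1),s["clock"].round(1)); sys.exit(f>float(sys.argv[1]))
E
python3 -m crank '[[0,0,0.03,0,0,0,1],[0,0,0.06,0,0,0,1],[0,0,0.06,0,0,0,1],[0,0,0.06,0,0,0,1]]'; 
python3 -m crank '[[0,0,0.005,0,0,0,1],[0,0,0.005,0,0,0,1],[0,0,0.005,0,0,0,1]]' >/dev/null; python3 ok.py 8 &&
python3 -m crank '[[0,0,0.005,0,0,0,1],[0,0,0.005,0,0,0,1]]' >/dev/null; python3 ok.py 8
```

```text
clock: 3.5
eef_pos: [558.2, 263.2, 132.0]
tcp_rot: [3.141, -0.0, 1.568]
contact_force: [0.6, -0.1, 0.1]
opening: -0.002
grasp_force: 0.0Traceback (most recent call last):
  File "ok.py", line 3, in <module>
    s=r.sense(); f=np.linalg.norm(s["contact_force"]); print(s["eef_pos"].round(1),s["contact_force"].round(1),s["clock"].round(1)); sys.exit(f>float(sys.argv[1]))
                                                                                                               ^^^^^^^^^^^^^^^^
AttributeError: 'float' object has no attribute 'round'
Traceback (most recent call last):
  File "ok.py", line 3, in <module>
    s=r.sense(); f=np.linalg.norm(s["contact_force"]); print(s["eef_pos"].round(1),s["contact_force"].round(1),s["clock"].round(1)); sys.exit(f>float(sys.argv[1]))
                                                                                                               ^^^^^^^^^^^^^^^^
AttributeError: 'float' object has no attribute 'round'
```

```bash
sed -i 's/s\["clock"\].round(1)/round(s["clock"],1)/' ok.py; python3 ok.py 8 &&
python3 -m crank '[[0,0,0.003,0,0,0,1],[0,0,0.006,0,0,0,1],[0,0,0.006,0,0,0,1]]' >/dev/null; python3 ok.py 6 &&
python3 -m crank '[[0,0,0.003,0,0,0,1],[0,0,0.006,0,0,0,1],[0,0,0.006,0,0,0,1]]' >/dev/null; python3 ok.py 6 &&
python3 -m crank '[[0,0,0.002,0,0,0,1],[0,0,0.004,0,0,0,1],[0,0,0.004,0,0,0,1]]' >/dev/null; python3 ok.py 6 &&
python3 -m crank '[[0,0,0.002,0,0,0,1],[0,0,0.004,0,0,0,1],[0,0,0.004,0,0,0,1]]' >/dev/null; python3 ok.py 6
```

```text
[558.  263.  126.4] [ 0.  -0.6  0.5] 3.8
[558.  263.  126.4] [ 0.  -0.6  0.5] 3.8
[558.  263.  126.4] [ 0.  -0.6  0.5] 3.8
[558.  263.  126.4] [ 0.  -0.6  0.5] 3.8
[558.  263.  126.4] [ 0.  -0.6  0.5] 3.8False
False
False
False
False
```

```bash
sed -i 's/sys.exit(\(.*\))$/sys.exit(int(\1))/' ok.py; python3 ok.py 8 &&
python3 -m crank '[[0,0,0.003,0,0,0,1],[0,0,0.006,0,0,0,1],[0,0,0.006,0,0,0,1]]' >/dev/null; python3 ok.py 6 &&
python3 -m crank '[[0,0,0.003,0,0,0,1],[0,0,0.006,0,0,0,1],[0,0,0.006,0,0,0,1]]' >/dev/null; python3 ok.py 6 &&
python3 -m crank '[[0,0,0.002,0,0,0,1],[0,0,0.004,0,0,0,1],[0,0,0.004,0,0,0,1]]' >/dev/null; python3 ok.py 6 &&
python3 -m crank '[[0,0,0.002,0,0,0,1],[0,0,0.004,0,0,0,1],[0,0,0.004,0,0,0,1]]' >/dev/null; python3 ok.py 6
```

```text
[558.  263.  126.4] [ 0.  -0.6  0.5] 3.8
[557.2 262.6 118.8] [ 0.1 -0.4  0.3] 4.1
[557.2 262.6 112.7] [-0.4  0.   0.3] 4.4
[557.4 262.7 109. ] [-0.2  1.1 -0.1] 4.7
[557.3 262.7 105. ] [ 0.2 -0.2  1. ] 5.0
```

```bash
python3 -m crank '[[0,0,0.003,0,0,0,1],[0,0,0.006,0,0,0,1],[0,0,0.006,0,0,0,1]]' >/dev/null; python3 ok.py 6
python3 -m crank '[[0,0,-0.03,0,0,0,1],[-0.04,-0.004,-0.03,0,0,0,1],[-0.08,-0.007,-0.03,0,0,0,1],[-0.08,-0.007,-0.03,0,0,0,1],[-0.08,-0.007,-0.02,0,0,0,1]]' >/dev/null;  python3 ok.py 6 &&
python3 -m crank '[[0,0,0.003,0,0,0,1],[0,0,0.006,0,0,0,1],[0,0,0.006,0,0,0,1]]' >/dev/null; python3 ok.py 6 &&
python3 -m crank '[[0,0,0.002,0,0,0,1],[0,0,0.004,0,0,0,1],[0,0,0.004,0,0,0,1]]' >/dev/null; python3 ok.py 6 &&
python3 -m crank '[[0,0,0.002,0,0,0,1],[0,0,0.004,0,0,0,1],[0,0,0.004,0,0,0,1]]' >/dev/null; python3 ok.py 6 &&
python3 -m crank '[[0,0,0.002,0,0,0,1],[0,0,0.004,0,0,0,1],[0,0,0.004,0,0,0,1]]' >/dev/null; python3 ok.py 6 &&
python3 -m crank '[[0,0,0.002,0,0,0,1],[0,0,0.004,0,0,0,1],[0,0,0.004,0,0,0,1]]' >/dev/null; python3 ok.py 6
```

```text
[557.2 262.6  98.7] [-1.4  0.1  0.4] 5.3
[551.2 182.4 120.2] [ 0.  -0.4 -0.4] 5.8
[549.8 183.5 112.4] [ 0.9 -0.3 -0.3] 6.1
[550.1 182.9 109. ] [-0.3  0.7  1.1] 6.4
[550.  182.7 105. ] [-0.3 -0.4 -0.4] 6.7
[550.  182.7 101. ] [0.4 0.2 0.8] 7.0
[550.  182.7  96.9] [0.3 0.3 0.3] 7.3
```

```bash

python3 -m crank '[[0,0,-0.03,0,0,0,1],[-0.04,-0.004,-0.03,0,0,0,1],[-0.08,-0.008,-0.03,0,0,0,1],[-0.08,-0.008,-0.03,0,0,0,1],[-0.08,-0.008,-0.02,0,0,0,1]]' >/dev/null;  python3 ok.py 6 &&
python3 -m crank '[[0,0,0.003,0,0,0,1],[0,0,0.006,0,0,0,1],[0,0,0.006,0,0,0,1]]' >/dev/null; python3 ok.py 6 &&
python3 -m crank '[[0,0,0.002,0,0,0,1],[0,0,0.004,0,0,0,1],[0,0,0.004,0,0,0,1]]' >/dev/null; python3 ok.py 6 &&
python3 -m crank '[[0,0,0.002,0,0,0,1],[0,0,0.004,0,0,0,1],[0,0,0.004,0,0,0,1]]' >/dev/null; python3 ok.py 6 &&
python3 -m crank '[[0,0,0.002,0,0,0,1],[0,0,0.004,0,0,0,1],[0,0,0.004,0,0,0,1]]' >/dev/null; python3 ok.py 6
```

```text
[542.8 102.3 118.1] [ 0.4  0.5 -0.4] 7.8
[541.5 103.6 110.5] [0.8 0.1 0.3] 8.1
[541.8 103.  107. ] [0.3 0.2 0.3] 8.4
[541.7 102.8 103. ] [0.3 0.1 0.6] 8.7
[541.7 102.8  99. ] [-0.2  0.5  0.3] 9.0
```

All three near wells seem empty. I'll probe a far well to confirm that a jar really does show up.

```bash

python3 -m crank '[[0,0,-0.03,0,0,0,1],[-0.004,0.04,-0.03,0,0,0,1],[-0.008,0.08,-0.03,0,0,0,1],[-0.008,0.08,-0.03,0,0,0,1],[-0.008,0.08,-0.02,0,0,0,1]]' >/dev/null;  python3 ok.py 6 &&
python3 -m crank '[[0,0,0.003,0,0,0,1],[0,0,0.006,0,0,0,1],[0,0,0.006,0,0,0,1]]' >/dev/null; python3 ok.py 6 &&
python3 -m crank '[[0,0,0.001,0,0,0,1],[0,0,0.002,0,0,0,1],[0,0,0.002,0,0,0,1]]' >/dev/null; python3 ok.py 6 &&
python3 -m crank '[[0,0,0.001,0,0,0,1],[0,0,0.002,0,0,0,1],[0,0,0.002,0,0,0,1]]' >/dev/null; python3 ok.py 6 &&
python3 -m crank '[[0,0,0.001,0,0,0,1],[0,0,0.002,0,0,0,1],[0,0,0.002,0,0,0,1]]' >/dev/null; python3 ok.py 6 &&
python3 -m crank '[[0,0,0.001,0,0,0,1],[0,0,0.002,0,0,0,1],[0,0,0.002,0,0,0,1]]' >/dev/null; python3 ok.py 6 &&
python3 -m crank '[[0,0,0.001,0,0,0,1],[0,0,0.002,0,0,0,1],[0,0,0.002,0,0,0,1]]' >/dev/null; python3 ok.py 6 &&
python3 -m crank '[[0,0,0.001,0,0,0,1],[0,0,0.002,0,0,0,1],[0,0,0.002,0,0,0,1]]' >/dev/null; python3 ok.py 6
```

```text
[622.9  94.4 119.7] [-0.4 -0.2 -0.7] 9.5
[620.6  94.6 112.5] [ 0.6 -0.5  0.4] 9.8
[621.8  94.6 111.4] [-0.5 -0.2  0.3] 10.1
[621.8  94.5 109.2] [ 0.1 -0.5  0.4] 10.4
[621.7  94.5 107.1] [ 0.8 -0.1  0.3] 10.7
[621.7  94.5 105.1] [-0.3  0.5  0.3] 11.0
[621.8  94.5 103.1] [ 0.4 -0.  -0.2] 11.3
[621.7  94.5 101.1] [-0.1 -0.  -0.3] 11.6
```

```bash

python3 -m crank '[[0,0,-0.03,0,0,0,1],[0.04,0.004,-0.03,0,0,0,1],[0.08,0.008,-0.03,0,0,0,1],[0.08,0.008,-0.03,0,0,0,1],[0.08,0.008,-0.018,0,0,0,1]]' >/dev/null;  python3 ok.py 6 &&
python3 -m crank '[[0,0,0.003,0,0,0,1],[0,0,0.006,0,0,0,1],[0,0,0.006,0,0,0,1]]' >/dev/null; python3 ok.py 6 &&
python3 -m crank '[[0,0,0.001,0,0,0,1],[0,0,0.002,0,0,0,1],[0,0,0.002,0,0,0,1]]' >/dev/null; python3 ok.py 6 &&
python3 -m crank '[[0,0,0.001,0,0,0,1],[0,0,0.002,0,0,0,1],[0,0,0.002,0,0,0,1]]' >/dev/null; python3 ok.py 6 &&
python3 -m crank '[[0,0,0.001,0,0,0,1],[0,0,0.002,0,0,0,1],[0,0,0.002,0,0,0,1]]' >/dev/null; python3 ok.py 6 &&
python3 -m crank '[[0,0,0.001,0,0,0,1],[0,0,0.002,0,0,0,1],[0,0,0.002,0,0,0,1]]' >/dev/null; python3 ok.py 6 &&
python3 -m crank '[[0,0,0.001,0,0,0,1],[0,0,0.002,0,0,0,1],[0,0,0.002,0,0,0,1]]' >/dev/null; python3 ok.py 6 &&
python3 -m crank '[[0,0,0.001,0,0,0,1],[0,0,0.002,0,0,0,1],[0,0,0.002,0,0,0,1]]' >/dev/null; python3 ok.py 6
```

```text
[631.  175.4 120.2] [ 0.4 -0.9 -0.3] 12.1
[629.7 173.4 112.4] [-0.4 -0.2  0.4] 12.4
[630.2 174.3 111.3] [ 0.5 -0.1 -0.1] 12.7
[630.5 174.5 110.2] [-1.7 -2.1  7.2] 13.0
[630.5 174.5 110.2] [-1.7 -2.1  7.2] 13.0
[630.5 174.5 110.2] [-1.7 -2.1  7.2] 13.0
[630.5 174.5 110.2] [-1.7 -2.1  7.2] 13.0
[630.5 174.5 110.2] [-1.7 -2.1  7.2] 13.0
```

The hard stop came at TCP z 110, so jars are under the far-middle well and, by elimination, the far-left one. The whole near row is empty. Next I fetch square bottle A at about (431,5).

```bash

python3 -m crank '[[0,0,-0.05,0,0,0,1],[0,0,-0.09,0,0,0,0.1],[-0.03,-0.03,-0.09,0,0,0,0.1],[-0.06,-0.065,-0.09,0,0,0,0.1],[-0.09,-0.1,-0.09,0,0,0,0.1]]' 25 >/dev/null
python3 -m crank '[[-0.03,-0.035,0,0,0,0,0.1],[-0.06,-0.07,0,0,0,0,0.1],[-0.0795,-0.0995,0,0,0,0,0.1],[-0.0795,-0.0995,0,0,0,0,0.1],[-0.0795,-0.0995,0,0,0,0,0.1]]'
python3 - <<'E'
from rig import cams
from h import *
T=cams.grab_frame("top")
cv2.imwrite("pics/d1.png",cv2.resize(T["image"][200:330,200:440],(800,433),interpolation=cv2.INTER_CUBIC)[:,:,::-1])
E
```

```text
clock: 14.0
eef_pos: [430.2, 5.5, 199.8]
tcp_rot: [3.14, -0.0, 1.566]
contact_force: [0.7, -0.6, 0.5]
opening: 0.897
grasp_force: 0.0
```

View pics/d1.png

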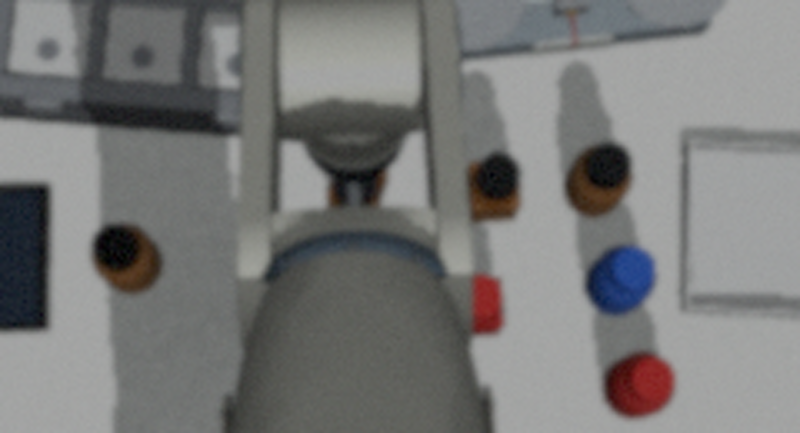

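The hand at about (357,180) in the crop is over square bottle A. The other bottles are unmoved: round (118,247), square (497,177) and round (605,165).

```bash

python3 -m crank '[[0,0,0.03,0,0,0,0.1],[0,0,0.06,0,0,0,0.1],[0,0,0.086,0,0,0,0.1],[0,0,0.086,0,0,0,0.1],[0,0,0.086,0,0,0,0.1]]' 25; python3 ok.py 6 &&
python3 -m crank '[[0,0,0,0,0,0,0.5],[0,0,0,0,0,0,0.7],[0,0,0,0,0,0,0.9],[0,0,0,0,0,0,1],[0,0,0,0,0,0,1]]' 25; python3 ok.py 20 &&
python3 -m crank '[[0,0,0,0,0,0,1],[0,0,-0.01,0,0,0,1],[0,0,-0.04,0,0,0,1],[0,0,-0.04,0,0,0,1],[0,0,-0.04,0,0,0,1]]' 25
```

```text
clock: 14.55
eef_pos: [430.7, 6.2, 113.3]
tcp_rot: [-3.141, -0.0, 1.568]
contact_force: [0.0, 0.8, 0.6]
opening: 0.896
grasp_force: 0.0
[430.7   6.2 113.3] [0.  0.8 0.6] 14.6
clock: 15.05
eef_pos: [431.1, 5.7, 114.2]
tcp_rot: [3.139, -0.0, 1.567]
contact_force: [1.0, -0.3, 7.2]
opening: 0.413
grasp_force: 25.0
[431.1   5.7 114.2] [ 1.  -0.3  7.2] 15.1
clock: 15.55
eef_pos: [430.2, 5.8, 154.0]
tcp_rot: [3.14, -0.0, 1.567]
contact_force: [0.2, 0.3, -2.0]
opening: 0.414
grasp_force: 25.5
```

Held, and the lifted force of about 2 N suggests the empty one. Carrying it to the left pan.

```bash

python3 -m crank '[[0,0,-0.04,0,0,0.004,1],[0,0.02,-0.08,0,0,0.004,1],[-0.02,0.05,-0.085,0,0,0.004,1],[-0.045,0.08,-0.085,0,0,0.004,1],[-0.065,0.11,-0.085,0,0,0.004,1]]' >/dev/null
python3 -m crank '[[-0.02,0.03,0,0,0,0,1],[-0.033,0.053,0,0,0,0,1],[-0.033,0.053,0,0,0,0,1],[-0.033,0.053,0,0,0,0,1],[-0.033,0.053,0,0,0,0,1]]'
python3 - <<'E'
from rig import cams
from h import *
S=cams.grab_frame("scene")
cv2.imwrite("pics/d2.png",cv2.resize(S["image"][180:400,130:430],(750,550),interpolation=cv2.INTER_CUBIC)[:,:,::-1])
print([proj(S,p) for p in [(593,-93,88),(609,-273,88),(593,-93,108)]])
E
```

```text
clock: 16.55
eef_pos: [591.1, -92.6, 237.4]
tcp_rot: [-3.139, -0.0, 1.563]
contact_force: [-0.4, 0.0, -1.3]
opening: 0.413
grasp_force: 25.7
[(np.float64(301.14789779835894), np.float64(298.1968149489364)), (np.float64(215.9904927527625), np.float64(322.8192691558089)), (np.float64(300.86615808604205), np.float64(292.8486340671556))]
```

View pics/d2.png

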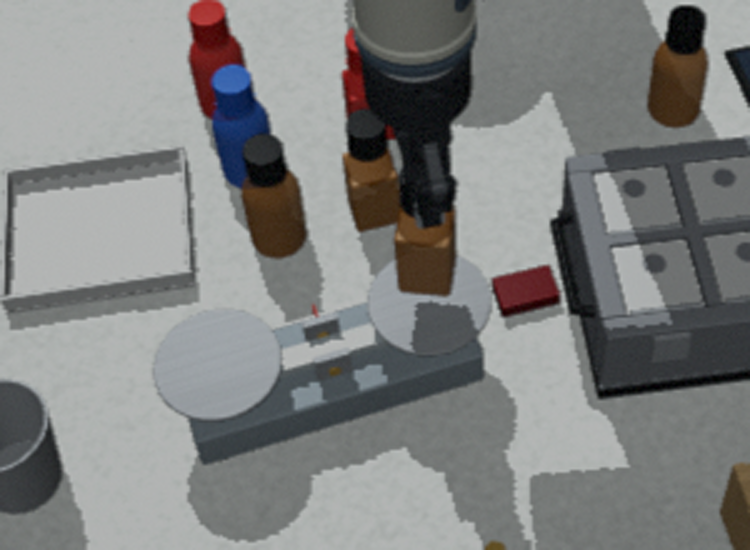

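The bottle hangs upright over the left pan, whose centre is at about (430,302) in the crop and matches the prediction. Lowering.

```bash

python3 -m crank '[[0,0,0.015,0,0,0,1],[0,0,0.03,0,0,0,1],[0,0,0.03,0,0,0,1],[0,0,0.03,0,0,0,1]]' >/dev/null; python3 ok.py 7 &&
python3 -m crank '[[0,0,0.002,0,0,0,1],[0,0,0.004,0,0,0,1],[0,0,0.004,0,0,0,1]]' >/dev/null; python3 ok.py 7 &&
python3 -m crank '[[0,0,0.002,0,0,0,1],[0,0,0.004,0,0,0,1],[0,0,0.004,0,0,0,1]]' >/dev/null; python3 ok.py 7 &&
python3 -m crank '[[0,0,0.002,0,0,0,1],[0,0,0.004,0,0,0,1],[0,0,0.004,0,0,0,1]]' >/dev/null; python3 ok.py 7 &&
python3 -m crank '[[0,0,0.001,0,0,0,1],[0,0,0.002,0,0,0,1],[0,0,0.002,0,0,0,1]]' >/dev/null; python3 ok.py 7 &&
python3 -m crank '[[0,0,0.001,0,0,0,1],[0,0,0.002,0,0,0,1],[0,0,0.002,0,0,0,1]]' >/dev/null; python3 ok.py 7 &&
python3 -m crank '[[0,0,0.001,0,0,0,1],[0,0,0.002,0,0,0,1],[0,0,0.002,0,0,0,1]]' >/dev/null; python3 ok.py 7
```

```text
[591.8 -92.9 207.4] [ 0.9 -0.1 -1.4] 17.0
[592.5 -93.1 204.3] [-0.3  0.8 -1. ] 17.3
[592.3 -93.1 200. ] [ 0.2 -0.5 -1.6] 17.6
[592.3 -93.1 195.9] [-0.6  0.1 -0.9] 17.9
[592.4 -93.1 194.2] [-0.5 -0.1 -0.5] 18.2
[592.4 -93.1 192.1] [-1.   0.3 -1.1] 18.5
[592.6 -93.2 190.6] [0.1 0.5 2. ] 18.8
```

```bash

python3 -m crank '[[0,0,0,0,0,0,0.5],[0,0,0,0,0,0,0.4],[0,0,0,0,0,0,0.2],[0,0,0,0,0,0,0.1],[0,0,0,0,0,0,0.1]]'; python3 ok.py 5 &&
python3 -m crank '[[0,0,-0.03,0,0,0,0.1],[0,0,-0.06,0,0,0,0.1],[-0.01,-0.05,-0.06,0,0,0,0.1],[-0.015,-0.09,-0.06,0,0,0,0.1],[-0.017,-0.13,-0.06,0,0,0,0.1]]' >/dev/null
python3 -m crank '[[0,-0.035,0,0,0,0,0.1],[0,-0.035,0,0,0,0,0.1],[0,-0.035,0,0,0,0,0.1],[0,-0.035,0,0,0,0,0.1]]' 
python3 - <<'E'
from rig import cams
from h import *
S=cams.grab_frame("scene")
cv2.imwrite("pics/d3.png",cv2.resize(S["image"][180:400,130:430],(600,440),interpolation=cv2.INTER_CUBIC)[:,:,::-1])
E
```

```text
clock: 19.3
eef_pos: [592.5, -93.1, 190.3]
tcp_rot: [-3.142, 0.0, 1.563]
contact_force: [0.1, 0.1, 0.3]
opening: 0.898
grasp_force: 0.0
[592.5 -93.1 190.3] [0.1 0.1 0.3] 19.3
clock: 20.2
eef_pos: [428.6, -108.9, 250.7]
tcp_rot: [3.14, 0.0, 1.563]
contact_force: [1.1, 0.0, 0.2]
opening: 0.895
grasp_force: 0.0
```

View pics/d3.png

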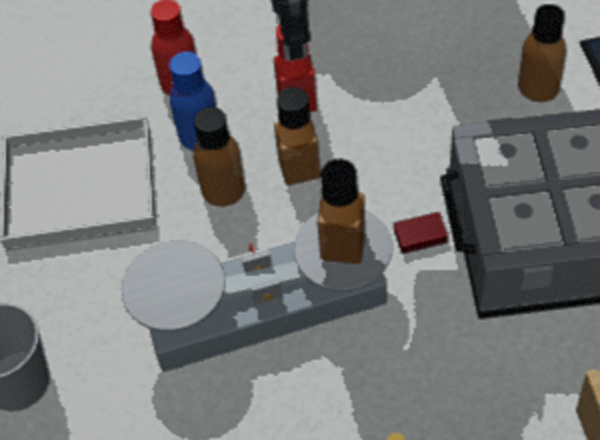

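Square A stands on the left pan at (342,215) in the crop, and that pan is down. Now square B.

```bash

python3 -m crank '[[0,-0.003,0.045,0,0,0,0.1],[0,-0.003,0.09,0,0,0,0.1],[0,-0.003,0.12,0,0,0,0.1],[0,-0.003,0.137,0,0,0,0.1],[0,-0.003,0.137,0,0,0,0.1]]' 25 >/dev/null; python3 ok.py 6 &&
python3 -m crank '[[0,0,0,0,0,0,0.5],[0,0,0,0,0,0,0.7],[0,0,0,0,0,0,0.9],[0,0,0,0,0,0,1],[0,0,0,0,0,0,1]]' 25; python3 ok.py 20 &&
python3 -m crank '[[0,0,0,0,0,0,1],[0,0,-0.01,0,0,0,1],[0,0,-0.05,0,0,0,1],[0,0,-0.05,0,0,0,1],[0,0,-0.05,0,0,0,1]]' 25
```

```text
[ 423.5 -108.3  110.9] [-0.8  0.5 -0.3] 20.8
clock: 21.25
eef_pos: [425.7, -109.1, 114.4]
tcp_rot: [3.138, 0.001, 1.563]
contact_force: [2.2, -0.3, 7.6]
opening: 0.421
grasp_force: 25.4
[ 425.7 -109.1  114.4] [ 2.2 -0.3  7.6] 21.2
clock: 21.75
eef_pos: [424.3, -108.8, 163.9]
tcp_rot: [3.14, 0.0, 1.563]
contact_force: [-1.2, 0.3, -4.3]
opening: 0.416
grasp_force: 25.8
```

```bash

python3 -m crank '[[0,0,-0.04,0,0,0,1],[0,0,-0.08,0,0,0,1],[-0.02,0.03,-0.1,0,0,0,1],[-0.05,0.065,-0.1,0,0,0,1],[-0.085,0.1,-0.1,0,0,0,1]]' >/dev/null
python3 -m crank '[[-0.03,0.035,0,0,0,0,1],[-0.06,0.07,0,0,0,0,1],[-0.079,0.084,0,0,0,0,1],[-0.079,0.084,0,0,0,0,1],[-0.079,0.084,0,0,0,0,1]]'
python3 -m crank '[[0,0,0.02,0,0,0,1],[0,0,0.04,0,0,0,1],[0,0,0.04,0,0,0,1],[0,0,0.04,0,0,0,1]]'; python3 ok.py 7
```

```text
clock: 22.75
eef_pos: [605.8, -273.9, 260.7]
tcp_rot: [-3.138, -0.002, 1.562]
contact_force: [-0.5, 0.3, -4.3]
opening: 0.411
grasp_force: 26.8
clock: 23.15
eef_pos: [606.2, -273.4, 223.0]
tcp_rot: [-3.14, -0.001, 1.563]
contact_force: [0.7, 0.6, -3.0]
opening: 0.414
grasp_force: 26.7
[ 606.2 -273.4  223. ] [ 0.7  0.6 -3. ] 23.1
```

```bash

python3 -m crank '[[0,0.002,0.003,0,0,0,1],[0,0.002,0.006,0,0,0,1],[0,0.002,0.009,0,0,0,1],[0,0.002,0.012,0,0,0,1],[0,0.002,0.012,0,0,0,1]]' >/dev/null; python3 ok.py 9 &&
python3 -m crank '[[0,0,0.002,0,0,0,1],[0,0,0.004,0,0,0,1],[0,0,0.006,0,0,0,1],[0,0,0.006,0,0,0,1]]' >/dev/null; python3 ok.py 9 &&
python3 -m crank '[[0,0,0.002,0,0,0,1],[0,0,0.004,0,0,0,1],[0,0,0.006,0,0,0,1],[0,0,0.006,0,0,0,1]]' >/dev/null; python3 ok.py 9 &&
python3 -m crank '[[0,0,0.002,0,0,0,1],[0,0,0.004,0,0,0,1],[0,0,0.004,0,0,0,1]]' >/dev/null; python3 ok.py 9 &&
python3 -m crank '[[0,0,0.001,0,0,0,1],[0,0,0.002,0,0,0,1],[0,0,0.002,0,0,0,1]]' >/dev/null; python3 ok.py 5 &&
python3 -m crank '[[0,0,0.001,0,0,0,1],[0,0,0.002,0,0,0,1],[0,0,0.002,0,0,0,1]]' >/dev/null; python3 ok.py 5 &&
python3 -m crank '[[0,0,0.001,0,0,0,1],[0,0,0.002,0,0,0,1],[0,0,0.002,0,0,0,1]]' >/dev/null; python3 ok.py 5
```

```text
[ 609.  -274.3  211. ] [ 0.5  0.2 -3.3] 23.6
[ 608.9 -274.2  205. ] [-0.5 -1.3 -2.3] 24.1
[ 608.9 -274.2  198.9] [-0.1 -0.8 -2.6] 24.4
[ 608.9 -274.1  194.9] [-0.3  0.6 -2.2] 24.8
[ 609.  -274.1  193.1] [-0.2  0.8 -2.7] 25.1
[ 609.  -274.1  191.2] [-0.5 -0.1 -2. ] 25.4
[ 609.3 -274.3  190.7] [-2.8  3.   7.6] 25.6
```

```bash

python3 -m crank '[[0,0,0,0,0,0,0.5],[0,0,0,0,0,0,0.4],[0,0,0,0,0,0,0.2],[0,0,0,0,0,0,0.1],[0,0,0,0,0,0,0.1]]'; python3 ok.py 5 &&
python3 -m crank '[[0,0,-0.04,0,0,0,0.1],[0,0,-0.08,0,0,0,0.1],[0,0,-0.08,0,0,0,0.1],[0,0,-0.08,0,0,0,0.1],[0,0,-0.08,0,0,0,0.1]]' 
python3 - <<'E'
from rig import cams
from h import *
S=cams.grab_frame("scene")
cv2.imwrite("pics/d4.png",cv2.resize(S["image"][180:400,130:430],(600,440),interpolation=cv2.INTER_CUBIC)[:,:,::-1])
E
```

```text
clock: 26.15
eef_pos: [609.0, -274.3, 189.2]
tcp_rot: [-3.141, -0.0, 1.563]
contact_force: [0.4, -0.4, -0.4]
opening: 0.899
grasp_force: 0.0
[ 609.  -274.3  189.2] [ 0.4 -0.4 -0.4] 26.1
clock: 26.65
eef_pos: [608.4, -274.0, 268.1]
tcp_rot: [-3.14, -0.001, 1.563]
contact_force: [-0.4, 0.2, 0.8]
opening: 0.895
grasp_force: 0.0
```

View pics/d4.png

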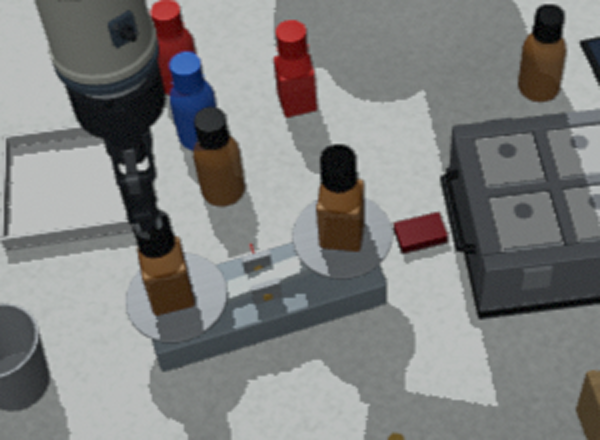

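The right pan is down, so square B at (168,280) in the crop is the full one and A is empty. Regrasping B and carrying it to the near-right well.

```bash

python3 -m crank '[[0,0,0.04,0,0,0,0.1],[0,0,0.079,0,0,0,0.1],[0,0,0.079,0,0,0,0.1],[0,0,0.079,0,0,0,0.1]]' 25 >/dev/null; python3 ok.py 6 &&
python3 -m crank '[[0,0,0,0,0,0,0.5],[0,0,0,0,0,0,0.7],[0,0,0,0,0,0,0.9],[0,0,0,0,0,0,1],[0,0,0,0,0,0,1]]' 25; python3 ok.py 25 &&
python3 -m crank '[[0,0,-0.01,0,0,0,1],[0,0,-0.05,0,0,0,1],[0,0,-0.09,0,0,0,1],[0,0,-0.13,0,0,0,1],[0,0,-0.155,0,0,0,1]]' 25
python3 -m crank '[[0.05,0,0,0,0,0,1],[0.095,-0.01,0,0,0,0,1],[0.14,-0.02,0,0,0,0,1],[0.185,-0.03,0,0,0,0,1],[0.23,-0.04,0,0,0,0,1]]' >/dev/null
python3 -m crank '[[0.045,-0.01,0,0,0,0,1],[0.09,-0.02,0,0,0,0,1],[0.135,-0.026,0,0,0,0,1],[0.147,-0.026,0,0,0,0,1],[0.147,-0.026,0,0,0,0,1]]'
```

```text
[ 608.4 -274.   189.5] [ 0.3 -0.2  1.4] 27.1
clock: 27.6
eef_pos: [609.7, -274.6, 192.0]
tcp_rot: [3.139, 0.001, 1.563]
contact_force: [-1.5, -0.9, 5.7]
opening: 0.414
grasp_force: 27.4
[ 609.7 -274.6  192. ] [-1.5 -0.9  5.7] 27.6
clock: 28.1
eef_pos: [609.4, -274.4, 349.3]
tcp_rot: [3.139, 0.001, 1.563]
contact_force: [0.2, 0.1, -4.1]
opening: 0.413
grasp_force: 26.7
clock: 29.1
eef_pos: [545.5, 105.1, 345.6]
tcp_rot: [-3.142, -0.0, 1.566]
contact_force: [-0.1, 0.0, -5.0]
opening: 0.412
grasp_force: 26.3
```

```bash

python3 -m crank '[[-0.002,-0.005,0.04,0,0,0,1],[-0.002,-0.005,0.08,0,0,0,1],[-0.002,-0.005,0.12,0,0,0,1],[-0.002,-0.005,0.125,0,0,0,1],[-0.002,-0.005,0.125,0,0,0,1]]' >/dev/null; python3 ok.py 8 &&
python3 -m crank '[[0,0,0.005,0,0,0,1],[0,0,0.01,0,0,0,1],[0,0,0.015,0,0,0,1],[0,0,0.015,0,0,0,1]]' >/dev/null; python3 ok.py 12 &&
python3 -m crank '[[0,0,0.005,0,0,0,1],[0,0,0.01,0,0,0,1],[0,0,0.015,0,0,0,1],[0,0,0.015,0,0,0,1]]' >/dev/null; python3 ok.py 12 &&
python3 -m crank '[[0,0,0.005,0,0,0,1],[0,0,0.01,0,0,0,1],[0,0,0.015,0,0,0,1],[0,0,0.015,0,0,0,1]]' >/dev/null; python3 ok.py 12 &&
python3 -m crank '[[0,0,0.005,0,0,0,1],[0,0,0.01,0,0,0,1],[0,0,0.015,0,0,0,1],[0,0,0.015,0,0,0,1]]' >/dev/null; python3 ok.py 12 &&
python3 -m crank '[[0,0,0.004,0,0,0,1],[0,0,0.008,0,0,0,1],[0,0,0.012,0,0,0,1],[0,0,0.012,0,0,0,1]]' >/dev/null; python3 ok.py 12
```

```text
[540.8 100.3 220.1] [ 0.9  0.2 -3.7] 29.6
[545.8 103.3 210.8] [ 1.   7.3 20.2] 30.0
[545.8 103.3 210.8] [ 1.   7.3 20.2] 30.0
[545.8 103.3 210.8] [ 1.   7.3 20.2] 30.0
[545.8 103.3 210.8] [ 1.   7.3 20.2] 30.0
[545.8 103.3 210.8] [ 1.   7.3 20.2] 30.0
```

```bash
python3 - <<'E'
from rig import cams
from h import *
S=cams.grab_frame("scene");T=cams.grab_frame("top")
a=cv2.resize(S["image"][150:350,310:530],(440,400),interpolation=cv2.INTER_CUBIC)
b=cv2.resize(T["image"][150:270,180:320],(350,300),interpolation=cv2.INTER_CUBIC)
c=np.zeros((400,800,3),np.uint8);c[:,:440]=a;c[:300,445:795]=b
cv2.imwrite("pics/d5.png",c[:,:,::-1])
E
python3 ok.py 12
```

```text
[545.7 103.2 210.9] [ 0.6  6.  21.1] 30.1
```

View pics/d5.png

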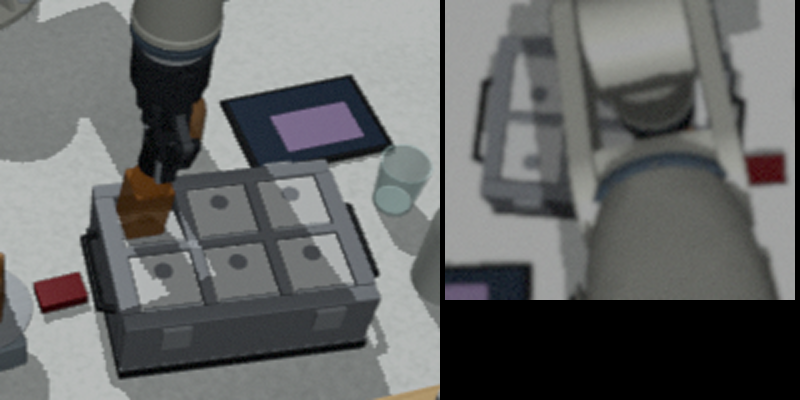

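The bottle at (145,205) in the crop has swung about the finger line. Its base leans about 0.2 rad towards −y and rests on the well's side wall. I'll lift it slowly, grip a bit firmer and measure the lean.

```bash
python3 -m crank '[[0,0,-0.01,0,0,0,1],[0,0,-0.02,0,0,0,1],[0,0,-0.03,0,0,0,1],[0,0,-0.045,0,0,0,1],[0,0,-0.045,0,0,0,1]]' 35
python3 -m crank '[[0,0,0,0,0,0,1]]'>/dev/null
cat > tilt.py <<'E'
from rig import cams,r
from h import *
S=cams.grab_frame("scene");s=r.sense();P=s["eef_pos"]
u,v=map(int,proj(S,P-[0,0,79]))
bl=blobs(S["image"],(5,110,40),(20,255,255),(u-32,v-22,u+32,v+28),60)
print(P.round(1),s["contact_force"].round(1),"expected",(u,v),bl)
k=S["image"][v-45:v+35,u-45:u+45]; 
M=None
for c,st in bl:
    d=ray(S,*c); e=d[0]+d[1]*((P[0]-d[0][0])/d[1][0]); print("body centre on plane x=tcp:",e.round(1),"lean(y) rad",np.arctan2(e[1]-P[1],P[2]-e[2]).round(3))
E
python3 tilt.py
```

```text
clock: 30.6
eef_pos: [542.1, 101.4, 252.5]
tcp_rot: [3.138, -0.001, 1.563]
contact_force: [0.5, 1.0, -4.1]
opening: 0.413
grasp_force: 36.2
[540.7 101.2 249.9] [ 0.7 -0.3 -4.4] expected (385, 236) [((np.float64(384.9), np.float64(235.7)), (np.int32(369), np.int32(214), np.int32(42), np.int32(42), np.int32(874)))]
body centre on plane x=tcp: [540.7  98.6 174. ] lean(y) rad -0.034
```

```bash
sed -i 's/u+32,v+28/u+RW,v+28/; s/^u,v=/import sys;RW=int(sys.argv[1]);u,v=/' tilt.py; cat >> tilt.py <<'E'
hsv=cv2.cvtColor(S["image"],cv2.COLOR_RGB2HSV);m=cv2.inRange(hsv,(5,110,40),(20,255,255))
for y in range(v-22,v+28,4):
    x=np.flatnonzero(m[y,u-35:u+RW]);print(y,(x.min()+u-35,x.max()+u-35,len(x)) if len(x) else None,end=' ')
E
python3 tilt.py 32
```

```text
[540.5 101.2 249.6] [ 0.4  0.1 -4.8] expected (385, 236) [((np.float64(384.9), np.float64(235.6)), (np.int32(369), np.int32(214), np.int32(42), np.int32(42), np.int32(874)))]
body centre on plane x=tcp: [540.5  98.7 174.2] lean(y) rad -0.033
214 (np.int64(408), np.int64(410), 3) 218 (np.int64(406), np.int64(409), 4) 222 (np.int64(373), np.int64(409), 20) 226 (np.int64(372), np.int64(407), 26) 230 (np.int64(371), np.int64(400), 29) 234 (np.int64(370), np.int64(396), 27) 238 (np.int64(369), np.int64(395), 27) 242 (np.int64(369), np.int64(394), 26) 246 (np.int64(370), np.int64(393), 24) 250 (np.int64(372), np.int64(391), 20) 254 (np.int64(374), np.int64(383), 10) 258 None 262 None
```

```bash

python3 -m crank '[[0.002,0,0,0,0.04,0,1],[0.002,0,0,0,0.085,0,1],[0.002,0,0,0,0.085,0,1],[0.002,0,0,0,0.085,0,1]]' 35; python3 tilt.py 18
```

```text
clock: 31.2
eef_pos: [540.7, 102.8, 249.7]
tcp_rot: [-3.141, -0.084, 1.562]
contact_force: [0.1, 0.1, -4.6]
opening: 0.414
grasp_force: 36.1
[540.8 103.1 249.8] [ 0.3  0.9 -3.7] expected (386, 236) [((np.float64(386.3), np.float64(237.0)), (np.int32(373), np.int32(219), np.int32(31), np.int32(37), np.int32(747)))]
body centre on plane x=tcp: [540.8 102.1 168.9] lean(y) rad -0.013
214 None 218 None 222 (np.int64(375), np.int64(403), 12) 226 (np.int64(375), np.int64(403), 21) 230 (np.int64(374), np.int64(400), 27) 234 (np.int64(374), np.int64(399), 26) 238 (np.int64(373), np.int64(398), 26) 242 (np.int64(373), np.int64(397), 25) 246 (np.int64(375), np.int64(397), 23) 250 (np.int64(377), np.int64(396), 20) 254 (np.int64(379), np.int64(385), 7) 258 None 262 None
```

```bash

python3 -m crank '[[-0.001,0,0.015,0,0,0,1],[-0.003,0,0.03,0,0,0,1],[-0.003,0,0.034,0,0,0,1],[-0.003,0,0.034,0,0,0,1]]' >/dev/null; python3 ok.py 10 &&
python3 -m crank '[[0,0,0.004,0,0,0,1],[-0.001,0,0.008,0,0,0,1],[-0.001,0,0.012,0,0,0,1],[-0.001,0,0.012,0,0,0,1]]' >/dev/null; python3 ok.py 10 &&
python3 -m crank '[[0,0,0.004,0,0,0,1],[-0.001,0,0.008,0,0,0,1],[-0.001,0,0.012,0,0,0,1],[-0.001,0,0.012,0,0,0,1]]' >/dev/null; python3 ok.py 10 &&
python3 -m crank '[[0,0,0.004,0,0,0,1],[-0.001,0,0.008,0,0,0,1],[-0.001,0,0.012,0,0,0,1],[-0.001,0,0.012,0,0,0,1]]' >/dev/null; python3 ok.py 10 &&
python3 -m crank '[[0,0,0.004,0,0,0,1],[-0.001,0,0.008,0,0,0,1],[-0.001,0,0.012,0,0,0,1],[-0.001,0,0.012,0,0,0,1]]' >/dev/null; python3 ok.py 10 &&
python3 -m crank '[[0,0,0.004,0,0,0,1],[-0.001,0,0.008,0,0,0,1],[-0.001,0,0.012,0,0,0,1],[-0.001,0,0.012,0,0,0,1]]' >/dev/null; python3 ok.py 10
```

```text
[540.6 103.4 215.6] [-0.5  0.1 -5.2] 31.6
[540.7 103.2 203.7] [ 0.2  0.5 -3.3] 32.0
[540.5 103.2 191.3] [ 0.3 -0.2 -4.2] 32.5
[540.6 103.2 179.3] [ 0.3  0.6 -4. ] 32.9
[540.6 103.3 167.3] [-0.4  0.2 -4.3] 33.2
[540.6 103.3 155.3] [-0.7  0.5 -3.5] 33.6
```

Sliding in freely. On to the floor, expected at TCP about 136.

```bash

python3 -m crank '[[0,0,0.004,0,0,0,1],[-0.001,0,0.008,0,0,0,1],[-0.001,0,0.012,0,0,0,1],[-0.001,0,0.012,0,0,0,1]]' >/dev/null; python3 ok.py 8 &&
python3 -m crank '[[0,0,0.002,0,0,0,1],[0,0,0.003,0,0,0,1],[0,0,0.003,0,0,0,1]]' >/dev/null; python3 ok.py 8 &&
python3 -m crank '[[0,0,0.001,0,0,0,1],[0,0,0.002,0,0,0,1],[0,0,0.002,0,0,0,1]]' >/dev/null; python3 ok.py 5 &&
python3 -m crank '[[0,0,0.001,0,0,0,1],[0,0,0.002,0,0,0,1],[0,0,0.002,0,0,0,1]]' >/dev/null; python3 ok.py 5 &&
python3 -m crank '[[0,0,0.001,0,0,0,1],[0,0,0.002,0,0,0,1],[0,0,0.002,0,0,0,1]]' >/dev/null; python3 ok.py 5 &&
python3 -m crank '[[0,0,0.001,0,0,0,1],[0,0,0.002,0,0,0,1],[0,0,0.002,0,0,0,1]]' >/dev/null; python3 ok.py 5
```

```text
[540.6 103.3 143.2] [-0.1 -0.7 -4. ] 34.0
[541.  103.6 140.8] [-0.3  0.1 -3.7] 34.4
[540.9 103.8 138.8] [ 0.5 -0.8 -4.3] 34.6
[540.9 104.  136.8] [-0.8  0.4 -4.8] 35.0
[541.2 104.2 135.6] [-2.7 -0.3  3.9] 35.2
[541.5 104.5 135.5] [-9.5 -2.3 25.1] 35.5
```

On the floor. Release, rise and straighten the tool.

```bash

python3 -m crank '[[0,0,-0.001,0,0,0,0.5],[0,0,-0.001,0,0,0,0.4],[0,0,-0.001,0,0,0,0.25],[0,0,-0.001,0,0,0,0.2],[0,0,-0.001,0,0,0,0.2]]' 35; python3 ok.py 6 &&
python3 -m crank '[[0,0,-0.025,0,0,0,0.2],[0,0,-0.06,0,0,0,0.2],[0,0,-0.1,0,0,0,0.1],[0,0,-0.13,0,-0.085,0,0.1],[0,0,-0.13,0,-0.085,0,0.1]]'
python3 - <<'E'
from rig import cams
from h import *
S=cams.grab_frame("scene")
cv2.imwrite("pics/d6.png",cv2.resize(S["image"][150:350,200:530],(660,400),interpolation=cv2.INTER_CUBIC)[:,:,::-1])
E
```

```text
clock: 36.05
eef_pos: [541.0, 104.2, 133.7]
tcp_rot: [-3.141, -0.085, 1.563]
contact_force: [0.0, -0.6, -0.0]
opening: 0.803
grasp_force: 0.0
[541.  104.2 133.7] [ 0.  -0.6 -0. ] 36.0
clock: 36.55
eef_pos: [543.4, 93.8, 268.0]
tcp_rot: [3.134, 0.001, 1.563]
contact_force: [0.1, 0.9, -0.0]
opening: 0.903
grasp_force: 0.0
```

View pics/d6.png

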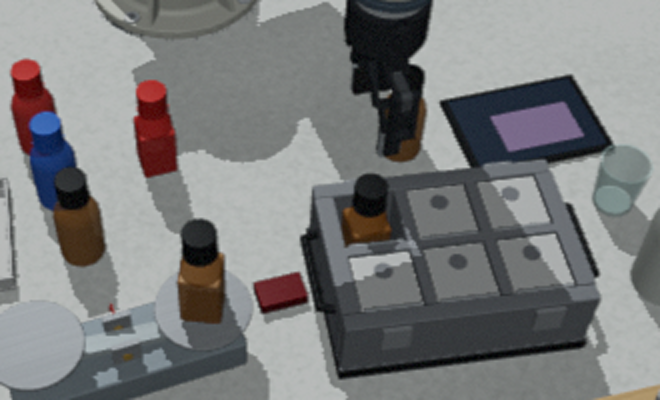

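B stands in its well at (370,205) in the crop, showing only its top. Now the empty one, A, on the left pan.

```bash

python3 -m crank '[[-0.04,0.01,0,0,0,-0.006,0.1],[-0.085,0.02,0,0,0,-0.006,0.1],[-0.13,0.03,0,0,0,-0.006,0.1],[-0.17,0.045,0,0,0,-0.006,0.1],[-0.187,0.05,0,0,0,-0.006,0.1]]' >/dev/null
python3 -m crank '[[0,0,0,0,0,0,0.1],[0,0,0.03,0,0,0,0.1],[0,0,0.055,0,0,0,0.1],[0,0,0.055,0,0,0,0.1],[0,0,0.055,0,0,0,0.1]]'
python3 - <<'E'
from rig import r
print(r.sense()["eef_pos"]-[592.5,-93.1,191])
E
```

```text
clock: 37.6
eef_pos: [588.9, -93.1, 208.1]
tcp_rot: [-3.14, -0.001, 1.57]
contact_force: [0.1, -0.5, 0.6]
opening: 0.902
grasp_force: 0.0
[-3.60204822e+00  1.31992668e-02  1.71474351e+01]
```

```bash

python3 -m crank '[[0,0.003,0.01,0,0,0,0.1],[0,0.003,0.017,0,0,0,0.1],[0,0.003,0.017,0,0,0,0.1]]' >/dev/null; python3 ok.py 6 &&
python3 -m crank '[[0,0,0,0,0,0,0.5],[0,0,0,0,0,0,0.7],[0,0,0,0,0,0,0.9],[0,0,0,0,0,0,1],[0,0,0,0,0,0,1]]' 30; python3 ok.py 25 &&
python3 -m crank '[[0,0,-0.005,0,0,0,1],[0,0,-0.02,0,0,0,1],[0,0,-0.04,0,0,0,1],[0,0,-0.06,0,0,0,1],[0,0,-0.07,0,0,0,1]]'
```

```text
[592.1 -94.  190.8] [-0.6  0.7  0.2] 37.9
clock: 38.4
eef_pos: [592.7, -94.3, 191.9]
tcp_rot: [3.141, 0.0, 1.569]
contact_force: [0.5, 0.2, 2.0]
opening: 0.411
grasp_force: 30.8
[592.7 -94.3 191.9] [0.5 0.2 2. ] 38.4
clock: 38.9
eef_pos: [593.2, -94.4, 264.2]
tcp_rot: [3.139, 0.0, 1.569]
contact_force: [0.5, 0.0, -1.9]
opening: 0.413
grasp_force: 30.7
```

```bash

python3 -m crank '[[-0.012,-0.009,0,0,0,0,1],[-0.035,-0.026,0,0,0,0,1],[-0.064,-0.047,0,0,0,0,1],[-0.096,-0.07,0,0,0,0,1],[-0.128,-0.094,0,0,0,0,1]]' >/dev/null
python3 -m crank '[[-0.032,-0.024,0,0,0,0,1],[-0.064,-0.047,0,0,0,0,1],[-0.096,-0.07,0,0,0,0,1],[-0.118,-0.088,0,0,0,0,1],[-0.132,-0.098,0,0,0,0,1]]' >/dev/null
python3 -m crank '[[-0.008,-0.006,0,0,0,0,1],[-0.008,-0.006,0,0,0,0,1],[-0.008,-0.006,0,0,0,0,1]]'
python3 tilt.py 32
```

```text
clock: 40.2
eef_pos: [393.8, -361.4, 261.2]
tcp_rot: [-3.141, -0.001, 1.568]
contact_force: [0.7, -0.1, -1.4]
opening: 0.413
grasp_force: 30.6
[ 394.1 -361.2  261.3] [ 0.5 -0.2 -1.3] expected (154, 222) [((np.float64(154.1), np.float64(224.0)), (np.int32(140), np.int32(205), np.int32(29), np.int32(36), np.int32(703)))]
body centre on plane x=tcp: [ 394.1 -362.5  176.6] lean(y) rad -0.016
200 None 204 None 208 (np.int64(154), np.int64(162), 9) 212 (np.int64(141), np.int64(163), 17) 216 (np.int64(141), np.int64(165), 23) 220 (np.int64(140), np.int64(165), 25) 224 (np.int64(142), np.int64(167), 26) 228 (np.int64(143), np.int64(168), 25) 232 (np.int64(145), np.int64(165), 20) 236 (np.int64(146), np.int64(165), 20) 240 (np.int64(153), np.int64(164), 12) 244 None 248 None
```

Upright over the tray. Lowering it; the floor is expected at TCP about 119.

```bash

python3 -m crank '[[0,0,0.02,0,0,0,1],[0,0,0.05,0,0,0,1],[0,0,0.09,0,0,0,1],[0,0,0.115,0,0,0,1],[0,0,0.125,0,0,0,1]]' >/dev/null;python3 -m crank '[[0,0,0,0,0,0,1],[0,0,0.004,0,0,0,1],[0,0,0.008,0,0,0,1],[0,0,0.008,0,0,0,1]]' >/dev/null; python3 ok.py 6 &&
python3 -m crank '[[0,0,0.002,0,0,0,1],[0,0,0.004,0,0,0,1],[0,0,0.004,0,0,0,1]]' >/dev/null; python3 ok.py 4 &&
python3 -m crank '[[0,0,0.001,0,0,0,1],[0,0,0.002,0,0,0,1],[0,0,0.002,0,0,0,1]]' >/dev/null; python3 ok.py 4 &&
python3 -m crank '[[0,0,0.001,0,0,0,1],[0,0,0.002,0,0,0,1],[0,0,0.002,0,0,0,1]]' >/dev/null; python3 ok.py 4 &&
python3 -m crank '[[0,0,0.001,0,0,0,1],[0,0,0.002,0,0,0,1],[0,0,0.002,0,0,0,1]]' >/dev/null; python3 ok.py 4
```

```text
[ 394.2 -362.1  129. ] [ 0.6 -0.5 -2.3] 41.1
[ 393.8 -361.8  124.4] [-0.8 -0.8 -1.7] 41.5
[ 393.8 -361.8  122.3] [-0.4 -0.  -1.3] 41.8
[ 393.8 -361.8  120.3] [-0.1 -0.6 -1.3] 42.0
[ 394.5 -362.3  119.4] [-0.4  1.2  8. ] 42.4
```

Seated on the tray floor. Release, rise, then look from the top for the round bottles, since one may have been knocked.

```bash

python3 -m crank '[[0,0,-0.001,0,0,0,0.5],[0,0,-0.001,0,0,0,0.4],[0,0,-0.001,0,0,0,0.25],[0,0,-0.001,0,0,0,0.1],[0,0,-0.001,0,0,0,0.1]]' 30 >/dev/null; python3 ok.py 6 &&
python3 -m crank '[[0,0,-0.04,0,0,0,0.1],[0,0,-0.08,0,0,0,0.1],[0,0,-0.12,0,0,0,0.1],[0,0,-0.15,0,0,0,0.1],[0,0,-0.15,0,0,0,0.1]]'
cat > find.py <<'E'
from rig import cams
from h import *
T=cams.grab_frame("top");S=cams.grab_frame("scene")
for c,st in blobs(T["image"],(0,0,0),(180,255,45),(205,225,450,330),60):
    if st[2]<20 and st[3]<20: print("top cap",c,st[2:],onz(T,*c,125).round())
np.save("F.npy",dict(T=T,S=S),allow_pickle=True)
for p in [(421,216),(433,-200)]:
    u,v=map(int,proj(S,(*p,36))); print(p,[(c,st[2:]) for c,st in blobs(S["image"],(5,110,40),(20,255,255),(u-30,v-30,u+30,v+30),60)],(u,v))
E
python3 find.py
```

```text
[ 393.8 -361.8  119.4] [ 0.4  0.1 -0.2] 42.9
clock: 43.35
eef_pos: [395.6, -363.4, 274.0]
tcp_rot: [3.136, 0.005, 1.569]
contact_force: [0.8, -0.8, -0.3]
opening: 0.903
grasp_force: 0.0
top cap (np.float64(381.2), np.float64(249.7)) (np.int32(13), np.int32(13), np.int32(128)) [ 432. -199.  125.]
top cap (np.float64(234.8), np.float64(274.1)) (np.int32(13), np.int32(13), np.int32(131)) [373. 201. 125.]
(421, 216) [((np.float64(400.2), np.float64(213.9)), (np.int32(22), np.int32(33), np.int32(565)))] (411, 225)
(433, -200) [((np.float64(239.7), np.float64(266.5)), (np.int32(25), np.int32(34), np.int32(582)))] (240, 263)
```

Round_L has been knocked to (373,201) and is still standing. Round_R is unmoved, so I fetch it first.

```bash

python3 -m crank '[[0.045,0.01,0,0,0,0,0.2],[0.09,0.02,0,0,0,0,0.2],[0.135,0.03,0,0,0,0,0.2],[0.162,0.038,0,0,0,0,0.2],[0.162,0.038,0,0,0,0,0.2]]' >/dev/null
python3 -m crank '[[0,0,0.04,0,0,0,0.2],[0,0,0.08,0,0,0,0.2],[0,0,0.11,0,0,0,0.2],[0,0,0.11,0,0,0,0.2],[0,0,0.11,0,0,0,0.2]]'
```

```text
clock: 44.45
eef_pos: [431.6, -200.1, 159.0]
tcp_rot: [-3.139, -0.001, 1.568]
contact_force: [-0.4, -0.1, 0.4]
opening: 0.8
grasp_force: 0.0
```

```bash

python3 -m crank '[[0,0,0.02,0,0,0,0.2],[0,0,0.04,0,0,0,0.2],[0,0,0.045,0,0,0,0.2],[0,0,0.045,0,0,0,0.2]]' 35 >/dev/null; python3 ok.py 6 &&
python3 -m crank '[[0,0,0,0,0,0,0.5],[0,0,0,0,0,0,0.7],[0,0,0,0,0,0,0.9],[0,0,0,0,0,0,1],[0,0,0,0,0,0,1]]' 35; python3 ok.py 25 &&
python3 -m crank '[[0,0,-0.01,0,0,0,1],[0,0,-0.03,0,0,0,1],[0,0,-0.06,0,0,0,1],[0,0,-0.09,0,0,0,1],[0,0,-0.11,0,0,0,1]]' >/dev/null
python3 -m crank '[[0,0,-0.02,0,0,0,1],[0,0,-0.03,0,0,0,1],[0,0,-0.03,0,0,0,1]]'; python3 tilt.py 30
```

```text
[ 432.6 -200.2  115.1] [ 0.2 -0.4  0.1] 44.9
clock: 45.35
eef_pos: [433.4, -200.4, 115.6]
tcp_rot: [3.139, 0.001, 1.569]
contact_force: [1.2, 0.7, 6.8]
opening: 0.414
grasp_force: 35.0
[ 433.4 -200.4  115.6] [1.2 0.7 6.8] 45.4
clock: 46.15
eef_pos: [432.6, -200.1, 255.7]
tcp_rot: [3.14, 0.001, 1.569]
contact_force: [0.4, -0.3, -3.4]
opening: 0.412
grasp_force: 35.8
[ 432.1 -199.9  254.6] [-0.2  0.9 -3.9] expected (233, 223) [((np.float64(232.7), np.float64(221.1)), (np.int32(218), np.int32(206), np.int32(27), np.int32(36), np.int32(417)))]
body centre on plane x=tcp: [ 432.1 -200.7  182.7] lean(y) rad -0.012
201 None 205 None 209 (np.int64(220), np.int64(240), 5) 213 (np.int64(219), np.int64(241), 16) 217 (np.int64(218), np.int64(242), 25) 221 (np.int64(219), np.int64(242), 21) 225 (np.int64(220), np.int64(243), 16) 229 (np.int64(238), np.int64(244), 7) 233 (np.int64(238), np.int64(244), 7) 237 (np.int64(239), np.int64(244), 6) 241 (np.int64(239), np.int64(240), 2) 245 None 249 None
```

```bash

python3 -m crank '[[0.012,0.003,-0.01,0,0,0,1],[0.035,0.01,-0.025,0,0,0,1],[0.067,0.02,-0.035,0,0,0,1],[0.1,0.03,-0.035,0,0,0,1],[0.134,0.04,-0.035,0,0,0,1]]' >/dev/null
python3 -m crank '[[0.034,0.01,0,0,0,0,1],[0.068,0.02,0,0,0,0,1],[0.102,0.03,0,0,0,0,1],[0.136,0.04,0,0,0,0,1],[0.17,0.05,0,0,0,0,1]]' >/dev/null
python3 -m crank '[[0.03,0.01,0,0,0,0,1],[0.055,0.02,0,0,0,0,1],[0.072,0.025,0,0,0,0,1],[0.078,0.026,0,0,0,0,1],[0.078,0.026,0,0,0,0,1]]'; python3 tilt.py 30
```

```text
clock: 47.7
eef_pos: [548.4, 182.2, 289.0]
tcp_rot: [-3.14, 0.001, 1.57]
contact_force: [0.3, -0.8, -4.0]
opening: 0.414
grasp_force: 35.8
[548.3 181.4 289.1] [ 0.2  0.  -2.5] expected (426, 219) [((np.float64(401.6), np.float64(213.8)), (np.int32(394), np.int32(197), np.int32(18), np.int32(34), np.int32(486))), ((np.float64(425.2), np.float64(222.7)), (np.int32(412), np.int32(201), np.int32(29), np.int32(41), np.int32(849)))]
body centre on plane x=tcp: [548.3 124.5 243.5] lean(y) rad -0.896
body centre on plane x=tcp: [548.3 179.8 200.8] lean(y) rad -0.018
197 (np.int64(395), np.int64(396), 2) 201 (np.int64(392), np.int64(421), 16) 205 (np.int64(392), np.int64(424), 28) 209 (np.int64(391), np.int64(440), 42) 213 (np.int64(391), np.int64(440), 46) 217 (np.int64(391), np.int64(439), 46) 221 (np.int64(391), np.int64(438), 45) 225 (np.int64(391), np.int64(437), 43) 229 (np.int64(395), np.int64(437), 36) 233 (np.int64(412), np.int64(436), 25) 237 (np.int64(414), np.int64(434), 21) 241 (np.int64(421), np.int64(428), 8) 245 None
```

Upright over the middle near well. Lower it; the top of the box is at TCP about 215.

```bash

python3 -m crank '[[0.001,0,0.02,0,0,0,1],[0.001,0,0.045,0,0,0,1],[0.001,0,0.06,0,0,0,1],[0.001,0,0.067,0,0,0,1],[0.001,0,0.067,0,0,0,1]]' >/dev/null; python3 ok.py 8 &&
python3 -m crank '[[0,0,0.004,0,0,0,1],[0,0,0.008,0,0,0,1],[0,0,0.012,0,0,0,1],[0,0,0.012,0,0,0,1]]' >/dev/null; python3 ok.py 9 &&
python3 -m crank '[[0,0,0.004,0,0,0,1],[0,0,0.008,0,0,0,1],[0,0,0.012,0,0,0,1],[0,0,0.012,0,0,0,1]]' >/dev/null; python3 ok.py 9 &&
python3 -m crank '[[0,0,0.004,0,0,0,1],[0,0,0.008,0,0,0,1],[0,0,0.012,0,0,0,1],[0,0,0.012,0,0,0,1]]' >/dev/null; python3 ok.py 9 &&
python3 -m crank '[[0,0,0.004,0,0,0,1],[0,0,0.008,0,0,0,1],[0,0,0.012,0,0,0,1],[0,0,0.012,0,0,0,1]]' >/dev/null; python3 ok.py 9 &&
python3 -m crank '[[0,0,0.004,0,0,0,1],[0,0,0.008,0,0,0,1],[0,0,0.012,0,0,0,1],[0,0,0.012,0,0,0,1]]' >/dev/null; python3 ok.py 9 &&
python3 -m crank '[[0,0,0.004,0,0,0,1],[0,0,0.008,0,0,0,1],[0,0,0.012,0,0,0,1],[0,0,0.012,0,0,0,1]]' >/dev/null; python3 ok.py 9
```

```text
[548.4 181.8 221.8] [ 0.2 -0.7 -3. ] 48.2
[548.9 182.9 210.3] [-0.1 -0.  -1.4] 48.6
[548.3 182.7 197.5] [-1.5  0.4 -2.9] 49.0
[548.6 182.7 185.7] [-0.9 -0.6 -3.8] 49.5
[548.6 182.7 173.7] [-1.2 -0.  -2.9] 49.9
[548.6 182.7 161.7] [-1.   0.3 -3.8] 50.2
[548.6 182.7 149.8] [-0.8  0.1 -3.4] 50.6
```

```bash

python3 -m crank '[[0,0,0.003,0,0,0,1],[0,0,0.006,0,0,0,1],[0,0,0.009,0,0,0,1],[0,0,0.009,0,0,0,1]]' >/dev/null; python3 ok.py 5 &&
python3 -m crank '[[0,0,0.001,0,0,0,1],[0,0,0.002,0,0,0,1],[0,0,0.002,0,0,0,1]]' >/dev/null; python3 ok.py 5 &&
python3 -m crank '[[0,0,0.001,0,0,0,1],[0,0,0.002,0,0,0,1],[0,0,0.002,0,0,0,1]]' >/dev/null; python3 ok.py 5 &&
python3 -m crank '[[0,0,0.001,0,0,0,1],[0,0,0.002,0,0,0,1],[0,0,0.002,0,0,0,1]]' >/dev/null; python3 ok.py 5 &&
python3 -m crank '[[0,0,0.001,0,0,0,1],[0,0,0.002,0,0,0,1],[0,0,0.002,0,0,0,1]]' >/dev/null; python3 ok.py 5
```

```text
[548.7 182.8 141. ] [-0.4  0.5 -3.8] 51.0
[548.9 182.8 139.4] [-0.2  0.1 -3.3] 51.4
[548.9 182.8 137.3] [-0.7  0.9 -2.8] 51.6
[549.1 182.9 135.7] [0.1 0.6 0.5] 52.0
[550.3 183.1 135.1] [-0.8 -0.4 10.6] 52.2
```

On the floor. Release, rise and move above round_L.

```bash

python3 -m crank '[[0,0,-0.001,0,0,0,0.5],[0,0,-0.001,0,0,0,0.4],[0,0,-0.001,0,0,0,0.25],[0,0,-0.001,0,0,0,0.2],[0,0,-0.001,0,0,0,0.2]]' 35 >/dev/null; python3 ok.py 6 &&
python3 -m crank '[[0,0,-0.025,0,0,0,0.2],[0,0,-0.06,0,0,0,0.2],[0,0,-0.1,0,0,0,0.2],[0,-0.03,-0.12,0,0,0,0.2],[0,-0.06,-0.12,0,0,0,0.2]]'
python3 find.py; python3 - <<'E'
from h import *
F=np.load("F.npy",allow_pickle=True).item();S=F["S"]
u,v=map(int,proj(S,(375,202,114)));print((u,v),[(c,st) for c,st in blobs(S["image"],(0,0,0),(180,255,45),(u-16,v-16,u+16,v+16),30)])
E
```

```text
[548.9 182.8 134.3] [0.4 0.1 0.7] 52.8
clock: 53.25
eef_pos: [490.3, 183.5, 257.6]
tcp_rot: [3.136, -0.002, 1.568]
contact_force: [-0.8, -0.3, -0.1]
opening: 0.806
grasp_force: 0.0
top cap (np.float64(439.4), np.float64(262.5)) (np.int32(14), np.int32(13), np.int32(131)) [ 393. -357.  125.]
(421, 216) [((np.float64(400.2), np.float64(214.0)), (np.int32(22), np.int32(34), np.int32(568)))] (411, 225)
(433, -200) [] (240, 263)
(403, 190) [((np.float64(403.8), np.float64(192.0)), (np.int32(396), np.int32(183), np.int32(16), np.int32(19), np.int32(236)))]
```

```bash

python3 -m crank '[[0.005,-0.03,0,0,0,0,0.2],[0.01,-0.07,0,0,0,0,0.2],[0.019,-0.113,0,0,0,0,0.2],[0.019,-0.113,0.04,0,0,0,0.2],[0.019,-0.113,0.08,0,0,0,0.2]]' >/dev/null
python3 -m crank '[[0,0,0.02,0,0,0,0.2],[0,0,0.02,0,0,0,0.2],[0,0,0.02,0,0,0,0.2],[0,0,0.02,0,0,0,0.2]]'
```

```text
clock: 54.25
eef_pos: [377.1, 202.6, 155.6]
tcp_rot: [3.14, -0.001, 1.569]
contact_force: [0.1, 0.2, -0.3]
opening: 0.804
grasp_force: 0.0
```

```bash

python3 -m crank '[[0,-0.001,0.02,0,0,0,0.2],[0,-0.001,0.038,0,0,0,0.2],[0,-0.001,0.041,0,0,0,0.2],[0,-0.001,0.041,0,0,0,0.2]]' 35 >/dev/null; python3 ok.py 6 &&
python3 -m crank '[[0,0,0,0,0,0,0.5],[0,0,0,0,0,0,0.7],[0,0,0,0,0,0,0.9],[0,0,0,0,0,0,1],[0,0,0,0,0,0,1]]' 35; python3 ok.py 25 &&
python3 -m crank '[[0,0,-0.01,0,0,0,1],[0,0,-0.03,0,0,0,1],[0,0,-0.06,0,0,0,1],[0,0,-0.1,0,0,0,1],[0,0,-0.13,0,0,0,1]]' >/dev/null
python3 -m crank '[[0,0,-0.03,0,0,0,1],[0,0,-0.04,0,0,0,1],[0,0,-0.04,0,0,0,1]]'; python3 tilt.py 30
```

```text
[375.4 202.3 114.1] [0.4 0.1 0.3] 54.6
clock: 55.15
eef_pos: [375.9, 202.6, 114.4]
tcp_rot: [3.14, -0.001, 1.569]
contact_force: [-0.0, -0.3, 7.1]
opening: 0.41
grasp_force: 34.6
[375.9 202.6 114.4] [-0.  -0.3  7.1] 55.1
clock: 55.95
eef_pos: [375.4, 202.4, 284.6]
tcp_rot: [3.139, -0.001, 1.569]
contact_force: [0.6, -0.2, -3.6]
opening: 0.406
grasp_force: 35.9
[374.7 202.1 283.2] [-0.4 -0.1 -3. ] expected (407, 162) [((np.float64(407.9), np.float64(162.9)), (np.int32(397), np.int32(143), np.int32(25), np.int32(38), np.int32(702)))]
body centre on plane x=tcp: [374.7 203.4 201.6] lean(y) rad 0.016
140 None 144 (np.int64(402), np.int64(405), 4) 148 (np.int64(400), np.int64(420), 11) 152 (np.int64(399), np.int64(421), 23) 156 (np.int64(398), np.int64(420), 23) 160 (np.int64(398), np.int64(419), 22) 164 (np.int64(398), np.int64(418), 21) 168 (np.int64(397), np.int64(418), 22) 172 (np.int64(397), np.int64(417), 21) 176 (np.int64(398), np.int64(416), 19) 180 (np.int64(403), np.int64(412), 10) 184 None 188 None
```

Upright. Next to the near-left well at (557,262): Δx 182, Δy 60.

```bash

python3 -m crank '[[0.004,0.012,0,0,0,0,1],[0.012,0.035,0,0,0,0,1],[0.022,0.066,0,0,0,0,1],[0.033,0.098,0,0,0,0,1],[0.044,0.13,0,0,0,0,1]]' >/dev/null
python3 -m crank '[[0.008,0.025,0,0,0,0,1],[0.014,0.043,0,0,0,0,1],[0.016,0.052,0,0,0,0,1],[0.016,0.052,0,0,0,0,1],[0.016,0.052,0,0,0,0,1]]'
python3 -m crank '[[0,0,0.015,0,0,0,1],[0,0,0.04,0,0,0,1],[0,0,0.055,0,0,0,1],[0,0,0.06,0,0,0,1],[0,0,0.06,0,0,0,1]]' >/dev/null; python3 tilt.py 30
```

```text
clock: 57.0
eef_pos: [556.3, 261.4, 282.3]
tcp_rot: [-3.139, 0.001, 1.569]
contact_force: [-0.2, 0.4, -3.1]
opening: 0.412
grasp_force: 36.0
[557.1 261.9 223.6] [ 0.9  0.3 -2.1] expected (459, 235) [((np.float64(459.0), np.float64(237.7)), (np.int32(446), np.int32(217), np.int32(30), np.int32(39), np.int32(758)))]
body centre on plane x=tcp: [557.1 262.  138. ] lean(y) rad 0.001
213 None 217 (np.int64(455), np.int64(456), 2) 221 (np.int64(452), np.int64(458), 7) 225 (np.int64(450), np.int64(463), 14) 229 (np.int64(449), np.int64(475), 27) 233 (np.int64(448), np.int64(473), 26) 237 (np.int64(447), np.int64(472), 26) 241 (np.int64(447), np.int64(470), 24) 245 (np.int64(446), np.int64(469), 24) 249 (np.int64(447), np.int64(468), 22) 253 (np.int64(428), np.int64(465), 17) 257 (np.int64(424), np.int64(430), 7) 261 (np.int64(424), np.int64(430), 7)
```

```bash

python3 -m crank '[[0,0,0.004,0,0,0,1],[0,0,0.008,0,0,0,1],[0,0,0.012,0,0,0,1],[0,0,0.012,0,0,0,1]]' >/dev/null; python3 ok.py 9 &&
python3 -m crank '[[0,0,0.004,0,0,0,1],[0,0,0.008,0,0,0,1],[0,0,0.012,0,0,0,1],[0,0,0.012,0,0,0,1]]' >/dev/null; python3 ok.py 9 &&
python3 -m crank '[[0,0,0.004,0,0,0,1],[0,0,0.008,0,0,0,1],[0,0,0.012,0,0,0,1],[0,0,0.012,0,0,0,1]]' >/dev/null; python3 ok.py 9 &&
python3 -m crank '[[0,0,0.004,0,0,0,1],[0,0,0.008,0,0,0,1],[0,0,0.012,0,0,0,1],[0,0,0.012,0,0,0,1]]' >/dev/null; python3 ok.py 9 &&
python3 -m crank '[[0,0,0.004,0,0,0,1],[0,0,0.008,0,0,0,1],[0,0,0.012,0,0,0,1],[0,0,0.012,0,0,0,1]]' >/dev/null; python3 ok.py 9 &&
python3 -m crank '[[0,0,0.004,0,0,0,1],[0,0,0.008,0,0,0,1],[0,0,0.012,0,0,0,1],[0,0,0.012,0,0,0,1]]' >/dev/null; python3 ok.py 9 &&
python3 -m crank '[[0,0,0.003,0,0,0,1],[0,0,0.006,0,0,0,1],[0,0,0.01,0,0,0,1],[0,0,0.01,0,0,0,1]]' >/dev/null; python3 ok.py 5 &&
python3 -m crank '[[0,0,0.001,0,0,0,1],[0,0,0.002,0,0,0,1],[0,0,0.002,0,0,0,1]]' >/dev/null; python3 ok.py 5 &&
python3 -m crank '[[0,0,0.001,0,0,0,1],[0,0,0.002,0,0,0,1],[0,0,0.002,0,0,0,1]]' >/dev/null; python3 ok.py 5 &&
python3 -m crank '[[0,0,0.001,0,0,0,1],[0,0,0.002,0,0,0,1],[0,0,0.002,0,0,0,1]]' >/dev/null; python3 ok.py 5 &&
python3 -m crank '[[0,0,0.001,0,0,0,1],[0,0,0.002,0,0,0,1],[0,0,0.002,0,0,0,1]]' >/dev/null; python3 ok.py 5
```

```text
[556.9 261.8 211. ] [-0.9  0.2 -2.2] 58.0
[556.6 261.7 198.6] [-0.7 -0.3 -2.9] 58.4
[556.7 261.7 186.7] [-1.   0.5 -3. ] 58.8
[556.7 261.7 174.7] [ 0.2 -0.4 -3.4] 59.1
[556.8 261.7 162.7] [-0.6  0.2 -3.8] 59.5
[556.7 261.6 150.7] [-0.2 -0.1 -3.3] 60.0
[556.8 261.7 140.7] [-0.3  0.4 -3.7] 60.4
[557.1 261.8 139.4] [-0.4  0.3 -3.3] 60.6
[557.1 261.8 137.3] [-0.4  0.4 -3.2] 61.0
[557.1 261.8 135.3] [-0.3 -0.1 -3. ] 61.2
[557.4 261.9 134.5] [-2.2 -1.1  6.7] 61.5
```

On the floor. Release, rise clear and check everything.

```bash

python3 -m crank '[[0,0,-0.001,0,0,0,0.5],[0,0,-0.001,0,0,0,0.4],[0,0,-0.001,0,0,0,0.25],[0,0,-0.001,0,0,0,0.2],[0,0,-0.001,0,0,0,0.2]]' 35 >/dev/null; python3 ok.py 6 &&
python3 -m crank '[[0,0,-0.025,0,0,0,0.2],[0,0,-0.06,0,0,0,0.2],[0,0,-0.1,0,0,0,0.2],[0,-0.04,-0.14,0,0,0,0.2],[0,-0.08,-0.16,0,0,0,0.2]]' >/dev/null
python3 -m crank '[[0,-0.04,0,0,0,0,0.2],[0,-0.08,0,0,0,0,0.2],[0,-0.12,0,0,0,0,0.2],[0,-0.12,0,0,0,0,0.2]]'
python3 - <<'E'
from rig import cams
from h import *
S=cams.grab_frame("scene")
cv2.imwrite("pics/z1.png",cv2.resize(S["image"][130:400,90:590],(800,432),interpolation=cv2.INTER_CUBIC)[:,:,::-1])
E
```

```text
[557.2 261.8 134.4] [-1.1  0.2  0.4] 62.0
clock: 62.95
eef_pos: [354.0, 261.5, 293.9]
tcp_rot: [-3.14, 0.0, 1.57]
contact_force: [-0.4, 0.4, -0.2]
opening: 0.8
grasp_force: 0.0
```

View pics/z1.png

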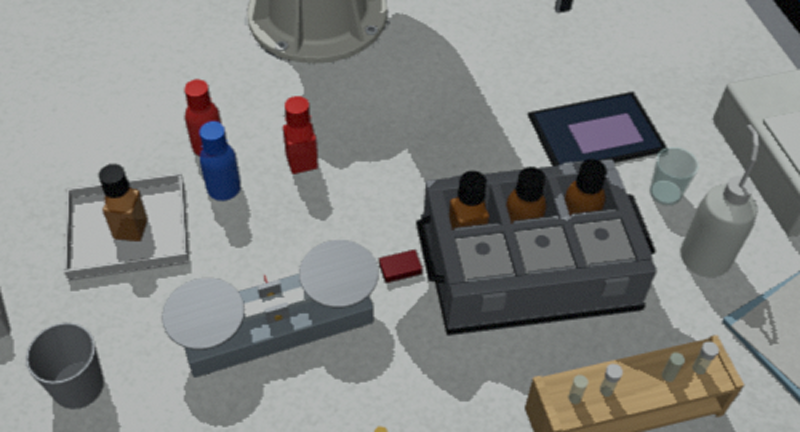

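Three bottles stand in the near wells at (470,200), (530,195) and (590,188). The empty one is upright in the tray at (125,205), and the bystanders are where they were.

```bash
python3 -c "from rig import sign_off; print(sign_off())"
```

```text
the job is handed in; nothing more can be done
None
```

I handed the job in at about 63 s of the 210 s allowed: both round bottles and the full square bottle stand on the floors of the three near wells, the empty square bottle stands upright in the wash-up tray, and the last camera picture shows the other things on the bench where they were.

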